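# Empty a parts bin of terminal blocks into the kitting tray

## Task

Take the bin that holds the light grey terminal blocks off the sloping rack, tip all four blocks out of it into the kitting tray, then set the empty bin down upright on the bench close to the tray, without dropping it. Leave the other bin and the things lying about where they are.

Things in the scene. Friction and masses are not known exactly. Their poses are not given: they have to be found in the camera images.
- bin: The bin to empty: blue plastic hopper-front parts bin, 170 mm long, 64 mm wide over its plain parallel side walls, 90 mm high, 3 mm thick, 0.16 kg. Origin: centre of the underside; +z up out of it, +x to the full-height rear wall, y across; low open front at -x. Starts on the rack in either lane, leaning 18 deg towards its own front, parallel to the lane.
- bin_mouth (a point): Middle of the bin's open front, just above the lip (bin frame -85, 0, 30 mm); axes as the bin. Blocks leave here: the flat floor runs from bin x = -49 to +85 mm; before it a front plate rises outwards at 35 deg to the lip at x = -85, z = 25 mm. Plastic slides on plastic from about 26 to 36 deg, so the bin must tip some 75 deg or more from upright.
- block1: One of four alike light grey plastic rail-mount terminal blocks lying flat in the bin in two layers of two: 46 mm long (x), 34 mm (y), 16 mm thick (z), about 45 g. Origin: centre of one flat face (the underside at the start).
- block2: Second terminal block, like block1.
- block3: Third terminal block, like block1.
- block4: Fourth terminal block, like block1.
- tray: Kitting tray: loose shallow grey plastic tray on the bench, 300 mm (x) by 220 mm (y) outside (a look-only rim is 5 mm wider), walls 50 mm high, walls and floor 5 mm thick, 0.7 kg. Origin: centre of the underside. It stands on the other side of the bench from the rack, left or right.
- rack: Fixed grey steel bench rack; deck slopes 18 deg down to its own -x (within 0.2 rad of the robot's -x). Two lanes, bins at about y = -62 and +62 mm. Origin on the bench under the deck's middle, z up; deck height 85 mm there, 56 mm at the front (x = -89), 116 mm at the back (x = +98). 250 mm wide; edges and middle rib 12 to 17 mm above the deck. Left or right of the bench.
- rail_bin: The other bin on the rack, of the same shape and frame as the bin to empty, in the other lane, holding steel rail offcuts, one of which sticks up out of it. Leave it.
- carton: Bystander: orange carton 70 x 150 x 45 mm lying on the bench farther from the robot than rack and tray. Origin: centre of the underside. Leave it.
- power_supply: Bystander: black rail power supply 100 x 48 mm, 93 mm high, standing on the bench farther from the robot than rack and tray, beside the carton. Origin: centre of the underside. Leave it.
- table: The white work bench, its top at z = 0. Between rack and tray a strip at least 170 mm wide is clear, out to x about 0.67 m where carton and power supply stand.
- bin_rim (a point): Centre of the bin's mouth level with the top rim over its rear half (bin frame 40, 0, 90 mm); axes as the bin. The side walls are 90 mm high from x = 0 to the rear wall at +85 mm; forward of x = 0 their rim falls straight to 42 mm at x = -85 mm. Stiff, to be gripped across its 64 mm width. Behind the rear wall's top a lip sticks out 7 mm, 10 mm tall.
Things that resemble listed ones, but are neither listed nor needed, are in the scene too. What is shaped like the block4 but purple is not meant. What is shaped like the bin but yellow is not meant.

How it is judged:
By the outcome, as a careful person would: the job done as asked, in the order asked, and still so for the second after the job is handed in, with the robot touching nothing.
It also fails if it takes over 56 s, if anything falls off the work surface, if the arm or the gripper's body presses on something with over 40 N, if the wrist force passes 120 N, or if a joint passes its speed limit or range.

## Robot

A 6-joint arm with a two-finger parallel gripper is mounted at the origin on the work surface. World frame = base frame: x ahead of the robot, y to its left, z up, the work surface at z = 0. Lengths are in m, angles in rad, forces in N, time in s.
With the tool pointing down it reaches from about 0.35 to 1 m from the base axis. Payload 7.1 kg.
Tool frame: the origin (TCP) lies where the fingers leave the gripper's body, on its centre line; the fingertips stand 73 mm ahead of it and the grasp point (between the pads) lies 54 mm ahead of it (arm.tcp_to_grasp is the distance from the TCP to the grasp point, in m); z points along the fingers, y is the direction in which the jaws open and shut (so a half turn about z gives the same grasp; the last joint's range is limited). The gripper opens to 85 mm and grips with 20 to 120 N. Pads are 22 mm wide; open, the fingers measure 114 mm over their backs; the gripper's body (76 mm by 85 mm) begins 54 mm behind the grasp point. The pads swing forward as they close: fully open they stand 13 mm farther back than shut.
Start: joints at [-1.274, 0.423, 1.63, -0, 1.089, -0.019], TCP at [0.194, -0.594, 0.304] pointing down, gripper open.
Joint ranges: [-3, 3], [-0.9, 2.11], [0.09, 2.58], [-1.31, 4.45], [0.11, 2.69], [-2.54, 2.54]. Speed limits (rad/s): [2.39, 2.39, 3.01, 3.14, 3.14, 3.14].

## Interface

Orientations are given as [roll, pitch, yaw] about the fixed x, y, z axes, in that order (R = Rz(yaw) Ry(pitch) Rx(roll)).
In Python, from plant import arm gives the robot as it stands.
- The arm moves only by the tool play_rows, never from a script. Its argument "targets" is a list of rows, each a list of 5 numbers: the shift along the tool's x, y, z in m, then the turn about the tool's z in degrees, then the opening, from 0 (shut) to 1 (fully open). In form: [[tx, ty, tz, roll, gripper], ...]. A call has 1 to 5 rows; each row shifts and turns the pose as measured when the row begins, along the tool's axes as they then stand; what a row does not reach is not made up. A row lasts 1/8 s, in which the tool goes at most 62.5 mm and 10.7 degrees, less where a joint would pass 70% of its speed; a pose out of reach is approached as far as the arm can. A call is refused whole if a number of a shift passes 0.0625 or a number of a turn 10.7, either way. A call with a gripper value outside its range is refused whole. The fingers move at their own pace and stop on an object; the grip force is fixed at half the most. Time passes only in rows, so rows that do not move let the fingers close. It gives the time, the measured TCP pose, the force and the opening at its end, in the units of the state.
- arm.observe(): the state, without advancing time (a new reading comes with each control period).
- arm.camera(name): name is "scene" or "top" or "wrist"; returns a dict with "image" (420x560x3 uint8, red, green, blue), "camera_matrix" (3x3 intrinsics, pixels), "rvec" (rotation vector, rad) and "tvec" (3), from world to camera coordinates, as OpenCV has them. Camera axes: x right, y down, z forward; pixel columns grow to the right and rows downward; lengths in m; the calibration is good to about 2 mm. A picture is of the moment at which its call begins. There is no depth.
- arm.job_done(): hands the job in, once; it reports no verdict.
The state is a dict: "t": time; "q": joint angles; "qvel": joint speeds; "joint_torque": joint torques, N m; "position": TCP position; "orientation": TCP orientation; "ft_force": force on the tool from outside, world axes, zero at the start; "wrist_torque": the same for the moment, N m; "gripper_width": opening from 0.0 (shut) to 1.0 (fully open).
Only numpy, scipy, OpenCV 4.12 (cv2) and the standard library are available. Lean on these libraries where they do the work, as an engineer would, in place of code of your own. Each camera call takes 0.05 s, during which the arm holds its last target.

## Working session

There is one attempt and no reset: what is moved stays moved. The work goes in short steps, Python scripts to look and compute and a tool call to move; the robot and the scene stay as the last step left them, time stands still between calls to the robot, and variables do not carry over. Pictures are saved under pics/ and viewed, and the job is handed in when it is done.

Besides the shell and the picture viewer there is one more tool, called after "Request:" by a JSON object that holds its "name" and its "arguments". play_rows: Moves the arm, as the interface text tells. Its arguments: {"type":"object","properties":{"targets":{"type":"array"}},"required":["targets"]}

```bash
ls; mkdir -p pics
python3 - <<'E'
from plant import arm
import cv2
print(arm.observe()); print([a for a in dir(arm) if a[0]!='_'])
for n in ("scene","top","wrist"):
    c=arm.camera(n); cv2.imwrite(f"pics/{n}0.png",c["image"][:,:,::-1]); print(n,c["camera_matrix"].tolist(),c["rvec"],c["tvec"])
E
```

```text
pics
{'t': 0.0, 'q': array([-1.27398893e+00,  4.23838298e-01,  1.63072973e+00,  1.15437475e-05,
        1.08859476e+00, -1.90077048e-02]), 'qvel': array([ 0.00199582,  0.00138011,  0.00103711, -0.00076488,  0.00022367,
        0.00195554]), 'joint_torque': array([-1.44084839e-03, -5.57381415e+01, -2.81740665e+01, -1.49177222e-04,
        7.58651469e-03, -1.12427972e-05]), 'position': array([ 0.19400884, -0.59364811,  0.30313158]), 'orientation': array([-3.14002299e+00, -4.00602151e-05,  3.15809711e-01]), 'ft_force': array([0.05590802, 0.26668745, 0.00333976]), 'wrist_torque': array([0.00024756, 0.02193478, 0.00296092]), 'gripper_width': 1.0010207336323915}
['Unreachable', 'camera', 'job_done', 'observe', 'tcp_to_grasp']
scene [[465.86234970474067, 0.0, 278.7793879489665], [0.0, 465.86234970474067, 208.76789885989382], [0.0, 0.0, 1.0]] [ 2.41888669  0.74113325 -0.23721149] [-0.41011923 -0.2052762   1.45318997]
top [[453.05505984460694, 0.0, 290.0413456619194], [0.0, 453.05505984460694, 202.94532364847524], [0.0, 0.0, 1.0]] [ 2.14898869 -2.14356008  0.19582547] [-0.07063668  0.5781493   1.07586107]
wrist [[372.26539381531563, 0.0, 276.55663690766903], [0.0, 372.26539381531563, 207.69531137113412], [0.0, 0.0, 1.0]] [-2.36623948  1.71493128  0.22573975] [-0.62385156 -0.03290964  0.37681451]
```

View pics/scene0.png

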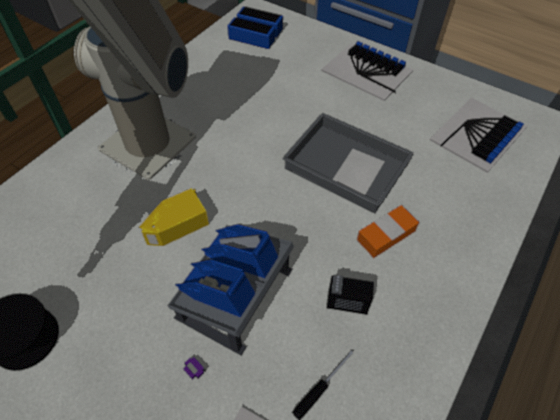

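View pics/top0.png

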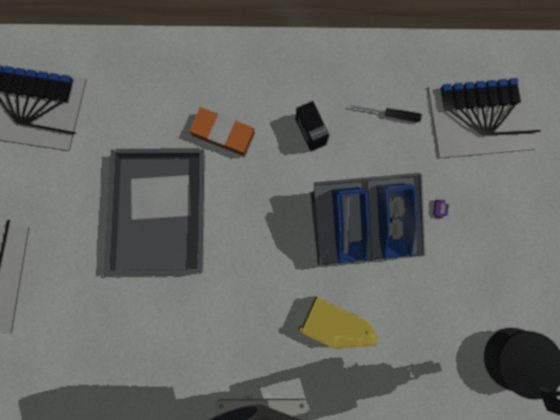

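View pics/wrist0.png

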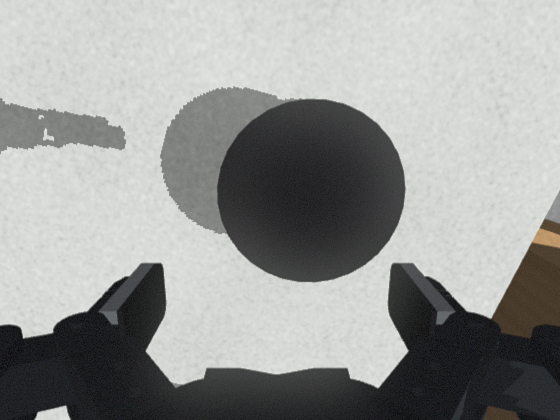

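```bash
cat > h.py <<'E'
import numpy as np, cv2
from plant import arm
from scipy.spatial.transform import Rotation as R
def proj(c,P):
    return cv2.projectPoints(np.array(P,float).reshape(-1,1,3),c["rvec"],c["tvec"],c["camera_matrix"],None)[0].reshape(-1,2)
def ray(c,uv,z):
    Rm=cv2.Rodrigues(c["rvec"])[0]; o=-Rm.T@c["tvec"].reshape(3)
    out=[]
    for u in np.array(uv,float).reshape(-1,2):
        d=Rm.T@(np.linalg.inv(c["camera_matrix"])@[u[0],u[1],1]); out.append(o+d*(z-o[2])/d[2])
    return np.array(out)
def crop(img,x0,y0,x1,y1,f,name):
    cv2.imwrite(name,cv2.resize(img[y0:y1,x0:x1,::-1],None,fx=f,fy=f,interpolation=cv2.INTER_CUBIC))
E
python3 - <<'E'
from h import *
t=arm.camera("top"); s=arm.camera("scene")
P=[[0.194,-0.594,0.304],[.194,-.594,.23],[.194,-.594,0],[0.5,0,0]]
print(proj(t,P),proj(s,P))
crop(t["image"],300,160,460,280,5,"pics/tz.png")
crop(s["image"],160,210,320,330,5,"pics/sz.png")
crop(t["image"],90,90,270,290,3,"pics/tt.png")
E
```

```text
[[583.00400143 391.12680114]
 [558.2567052  381.77586011]
 [501.95865896 360.50324488]
 [262.53896202 236.12114209]] [[-38.17685207 264.40241293]
 [-17.505647   282.93220485]
 [ 32.37271229 327.64346454]
 [280.33258547 216.60845014]]
```

View pics/tz.png

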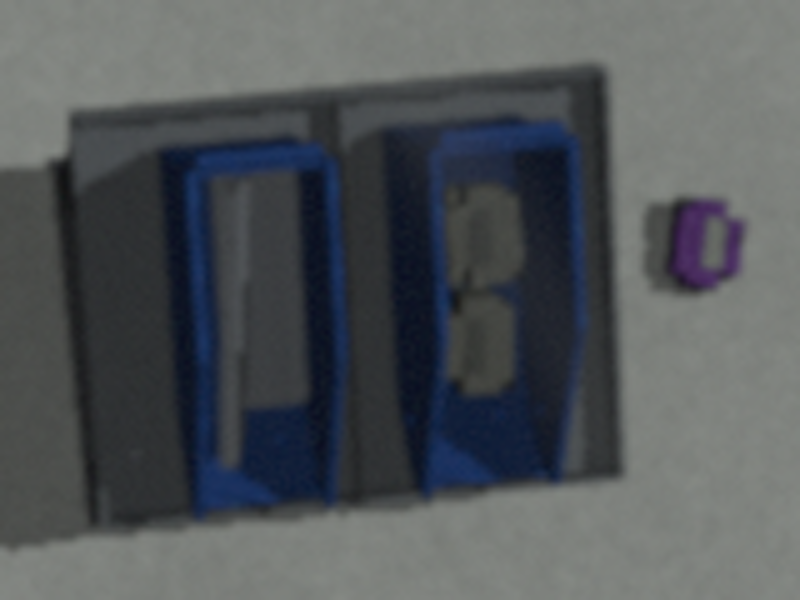

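View pics/sz.png

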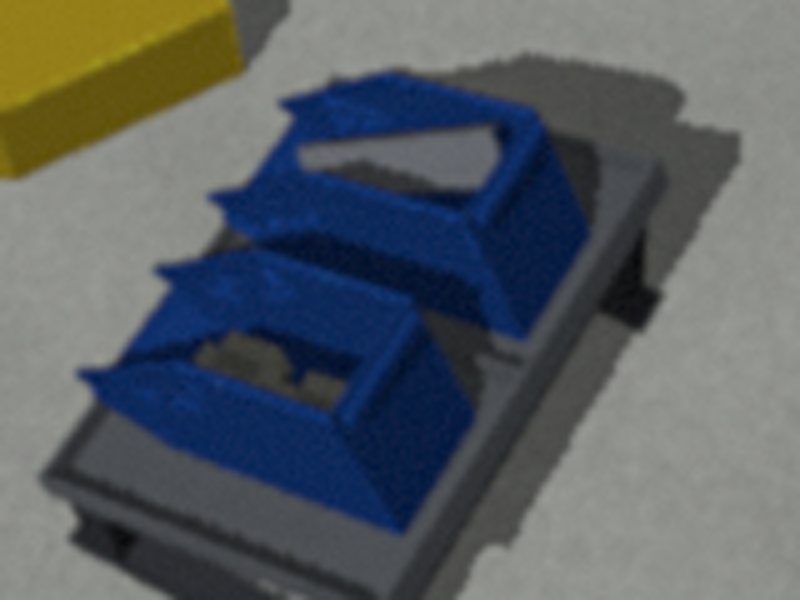

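View pics/tt.png

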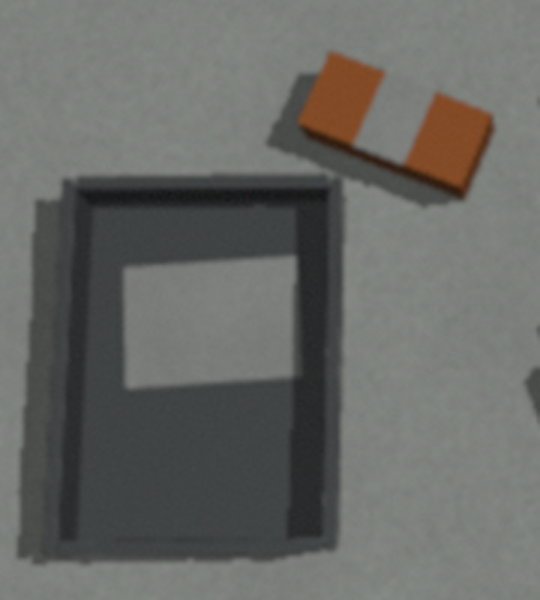

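```bash
cat > fit.py <<'E'
from h import *
from scipy.optimize import least_squares
t=arm.camera("top"); s=arm.camera("scene")
T=lambda u,v:(300+u/5,160+v/5); S=lambda u,v:(160+u/5,210+v/5)
# bin: model points (y: + = left in top)
obs=[(t,(92,32,90),T(432,135)),(t,(92,-32,90),T(577,130)),(t,(-85,32,42),T(428,495)),(t,(-85,-32,42),T(560,480)),
(t,(0,-32,90),T(586,320)),
(s,(-85,-32,42),S(80,375)),(s,(-85,32,42),S(156,270)),(s,(92,32,90),S(420,297)),(s,(92,-32,90),S(342,420)),(s,(85,-32,0),S(405,530)),(s,(85,32,0),S(474,408)),(s,(0,32,90),S(250,250))]
def pose(p):
    return R.from_euler('z',p[3])*R.from_euler('y',-18,degrees=True),np.array(p[:3])
def res(p):
    r,o=pose(p); out=[]
    for c,m,uv in obs: out.append(proj(c,r.apply(np.array(m)/1e3)+o)[0]-uv)
    return np.ravel(out)
f=least_squares(res,[0.5,-0.3,0.09,0],loss='soft_l1')
print("bin",f.x, np.round(res(f.x).reshape(-1,2),1).tolist())
# rack
rc=[(t,(98,125,130),T(72,113)),(t,(98,-125,130),T(605,68)),(t,(-89,-125,70),T(620,475)),(t,(-89,125,70),T(92,525)),
]
def rr(p):
    r=R.from_euler('z',p[2]); return np.ravel([proj(c,r.apply(np.array(m)/1e3)+[p[0],p[1],0])[0]-uv for c,m,uv in rc])
g=least_squares(rr,[.5,-.25,0]); print("rack",g.x,np.round(g.fun,1))
a=R.from_euler('z',g.x[2]).inv().apply(f.x[:3]-[g.x[0],g.x[1],0]); print("bin in rack",a, "deck h there",.085+np.tan(np.radians(18))*a[0])
Tt=lambda u,v:(90+u/3,90+v/3)
tr=[((150,110,50),Tt(65,180)),((150,-110,50),Tt(340,178)),((-150,-110,50),Tt(337,545)),((-150,110,50),Tt(52,553))]
def rt(p):
    r=R.from_euler('z',p[2]); return np.ravel([proj(t,r.apply(np.array(m)*[(150+5)/150,115/110,1]/1e3)+[p[0],p[1],0])[0]-uv for m,uv in tr])
g=least_squares(rt,[.5,.25,0]); print("tray",g.x,np.round(g.fun,1))
# yellow bin, carton
print("yellow ground pts",ray(t,[(302,330),(317,298),(377,333)],0.03).round(3).tolist())
print("carton",ray(t,[(190,132),(201,108),(254,130),(247,155)],0.045).round(3).tolist())
im=t["image"].copy(); 
r,o=pose(f.x)
for m in [(92,32,90),(92,-32,90),(0,32,90),(0,-32,90),(-85,32,42),(-85,-32,42),(-85,0,25)]:
    u=proj(t,r.apply(np.array(m)/1e3)+o)[0]; cv2.circle(im,tuple(int(round(x)) for x in u),1,(255,0,0),-1)
crop(im,300,160,460,280,5,"pics/tz2.png")
E
python3 fit.py
```

```text
bin [ 0.53525847 -0.30969687  0.08890452  0.11696968] [[-1.3, -1.0], [-1.1, -3.2], [-0.4, 0.1], [0.3, -0.1], [-0.3, 0.3], [-2.4, 0.3], [-1.7, -0.8], [0.2, -0.1], [-0.1, 0.5], [-0.7, 0.7], [0.0, 0.8], [-0.1, -0.8]]
rack [ 0.52628343 -0.25630226  0.08770424] [-0.3 -0.1 -0.4  0.3 -0.7  0.4  1.4 -0.6]
bin in rack [ 0.00426361 -0.05397553  0.08890452] deck h there 0.08638533048672359
tray [0.5593095  0.25896674 0.02552692] [-0.2 -0.4  0.4 -1.4  0.7  1.  -0.9  0.7]
yellow ground pts [[0.271, -0.099, 0.03], [0.347, -0.135, 0.03], [0.264, -0.28, 0.03]]
carton [[0.76, 0.185, 0.045], [0.824, 0.159, 0.045], [0.767, 0.023, 0.045], [0.701, 0.04, 0.045]]
```

View pics/tz2.png

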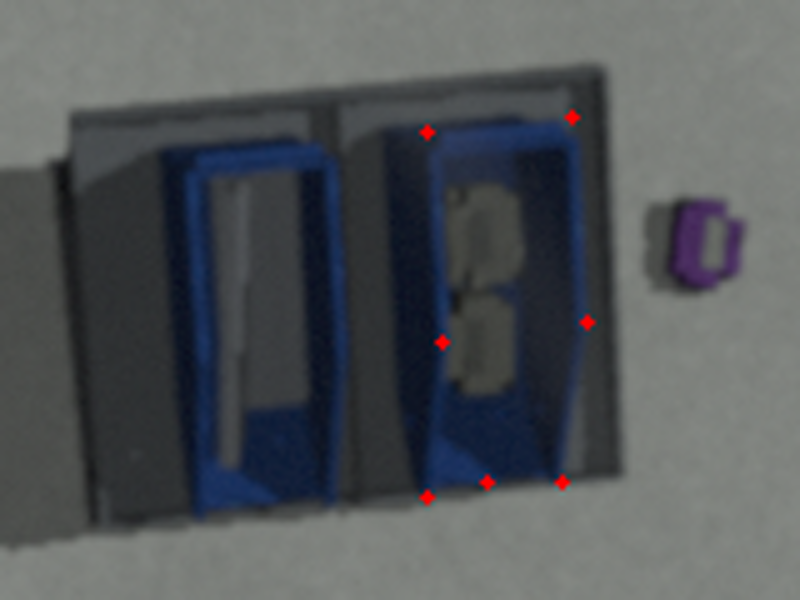

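```bash
cat > plan.py <<'E'
from h import *
def st():
    o=arm.observe(); r=R.from_euler('xyz',o["orientation"]); return o,r,np.array(o["position"])
def show():
    o,r,p=st(); print("t",round(o["t"],2),"p",p.round(4),"rpy",np.round(o["orientation"],3),"toolz",r.as_matrix()[:,2].round(3),"tooly",r.as_matrix()[:,1].round(3),"q",o["q"].round(3),"F",np.round(o["ft_force"],1),"g",round(o["gripper_width"],3))
def go(target):
    o,r,p=st(); d=r.inv().apply(np.array(target)-p); print("tool shift",d.round(4),"dist",np.linalg.norm(d).round(4))
E
python3 -c "
from plan import *
show(); go([.42,.04,.45])"
```

```text
t 0.35 p [ 0.1941 -0.594   0.3037] rpy [-3.141  0.     0.316] toolz [-0.  0. -1.] tooly [ 0.311 -0.951 -0.   ] q [-1.274  0.423  1.63  -0.     1.089 -0.019] F [-0.9  0.3 -0.5] g 0.999
tool shift [ 0.4116 -0.5325 -0.1461] dist 0.6887
```

Request:
{"name": "play_rows", "arguments": {"targets": [[0.02,-0.02,-0.05,0,1],[0.03,-0.04,-0.03,3,1],[0.035,-0.045,-0.02,3,1],[0.04,-0.045,-0.01,3,1],[0.04,-0.045,-0.01,3.4,1]]}}

```text
t: 0.98
position: [0.3088, -0.363, 0.4263]
orientation: [-3.14, -0.001, 0.086]
ft_force: [1.0, -0.3, 0.1]
gripper_width: 1.001
```

```bash
python3 -c "
from plan import *
show(); go([.42,.04,.45])"
```

```text
t 0.97 p [ 0.3088 -0.363   0.4263] rpy [-3.14e+00 -1.00e-03  8.60e-02] toolz [ 0.001  0.002 -1.   ] tooly [ 0.086 -0.996 -0.002] q [-0.892  0.066  1.81   0.002  1.266  0.593] F [ 1.  -0.3  0.1] g 1.001
tool shift [ 0.1454 -0.392  -0.0229] dist 0.4187
```

Request:
{"name": "play_rows", "arguments": {"targets": [[0.02,-0.058,0,0,1],[0.02,-0.058,0,0,1],[0.02,-0.058,0,0,1],[0.02,-0.058,0,0,1],[0.02,-0.058,0,0,1]]}}

```text
t: 1.6
position: [0.3848, -0.0597, 0.4291]
orientation: [3.139, -0.008, 0.083]
ft_force: [1.0, -1.7, 0.5]
gripper_width: 1.002
```

Request:
{"name": "play_rows", "arguments": {"targets": [[-0.01,-0.055,0,0,1],[-0.03,-0.04,0,0,1],[-0.05,0,0,0,1],[-0.06,0,0,0,1],[-0.06,0,0,0,1]]}}

```text
t: 2.22
position: [0.1645, 0.0227, 0.4272]
orientation: [3.14, -0.009, 0.093]
ft_force: [-0.2, 0.3, 1.3]
gripper_width: 1.001
```

```bash
python3 -c "
from plan import *
show()"
```

```text
t 2.23 p [0.1645 0.0227 0.4272] rpy [ 3.14  -0.009  0.093] toolz [ 0.009 -0.001 -1.   ] tooly [ 0.093 -0.996  0.001] q [ 6.700e-02 -5.850e-01  2.258e+00 -1.000e-03  1.460e+00  1.545e+00] F [-0.2  0.3  1.3] g 1.001
```

```bash
python3 -c "
import numpy as np
D=[(.4238,1.6307,.6245,.3031),(.066,1.81,.4766,.4263),(-.585,2.258,.166,.4272)]
A=[];b=[]
for a,c,r,z in D:
    A+=[[np.sin(a),np.sin(a+c),1,0,np.cos(a+c),0],[np.cos(a),np.cos(a+c),0,1,-np.sin(a+c),0]];b+=[r,z]
A=np.array(A)[:,:5]
x,res,rk,_=np.linalg.lstsq(A,np.array(b),rcond=None);print(x,rk,A@x-b)
"
```

```text
[0.55874769 0.48379996 0.00069982 0.08433853 0.07388047] 5 [-8.91097686e-05  1.54051970e-04  1.91766214e-04 -2.72244817e-04
 -1.02656445e-04  1.18192848e-04]
```

Request:
{"name": "play_rows", "arguments": {"targets": [[0.0625,0,0,0,1],[0.0625,0,0,0,1],[0.0625,0,0,0,1],[0.0625,0,0,0,1],[0.0625,0,0,0,1]]}}

```text
t: 2.85
position: [0.4673, 0.0516, 0.4548]
orientation: [3.139, -0.067, 0.094]
ft_force: [-0.3, -0.6, 0.9]
gripper_width: 1.004
```

Request:
{"name": "play_rows", "arguments": {"targets": [[0.0625,0,0,0,1],[0.0625,0,0,0,1],[0.0625,0,0,0,1],[0.0625,0,0,0,1],[0.0625,0,0,0,1]]}}

```text
t: 3.48
position: [0.7777, 0.0808, 0.4751]
orientation: [3.139, -0.068, 0.094]
ft_force: [1.1, -0.0, 0.6]
gripper_width: 0.997
```

Request:
{"name": "play_rows", "arguments": {"targets": [[0.0625,0,0,0,1],[0.0625,0,0,0,1],[0.0625,0,0,0,1],[0.0625,0,0,0,1]]}}

```text
t: 3.98
position: [0.9831, 0.0999, 0.482]
orientation: [3.139, -0.089, 0.094]
ft_force: [2.0, -0.4, 1.5]
gripper_width: 1.003
```

```bash
python3 -c "
from plan import *
show()"
```

```text
t 3.98 p [0.9831 0.0999 0.482 ] rpy [ 3.139 -0.089  0.094] toolz [ 0.088  0.006 -0.996] tooly [ 0.093 -0.996  0.002] q [ 0.09   1.066  0.089 -0.002  1.897  1.566] F [ 2.  -0.4  1.5] g 1.003
```

Request:
{"name": "play_rows", "arguments": {"targets": [[0.0625,0,0,0,1],[0.0625,0,0,0,1],[0.0625,0,0,0,1],[0.0625,0,0,0,1]]}}

```text
t: 4.47
position: [1.0364, 0.1035, 0.4241]
orientation: [3.14, -0.221, 0.094]
ft_force: [-0.4, 0.8, 0.1]
gripper_width: 1.001
```

```bash
python3 -c "
from plan import *
show()"
```

```text
t 4.47 p [1.0364 0.1035 0.4241] rpy [ 3.14  -0.221  0.094] toolz [ 0.219  0.019 -0.976] tooly [ 0.094 -0.996  0.001] q [0.088 1.131 0.088 0.    1.702 1.565] F [-0.4  0.8  0.1] g 1.001
```

```bash
cat >> plan.py <<'E'
BIN=np.array([.5353,-.3097,.0875]); BY=.10
def binpose(): return R.from_euler('z',BY)*R.from_euler('y',-18,degrees=True),BIN
E
python3 -c "
from plan import *
show()
b,o=binpose(); G=b.apply([.042,0,.070])+o; _,r,p=st(); z=r.as_matrix()[:,2]
print(G); T=G-.054*z; go(T-.15*z); go(T)"
```

```text
t 4.47 p [1.0364 0.1035 0.4241] rpy [ 3.14  -0.221  0.094] toolz [ 0.219  0.019 -0.976] tooly [ 0.094 -0.996  0.001] q [0.088 1.131 0.088 0.    1.702 1.565] F [-0.4  0.8  0.1] g 1.001
[ 0.55352169 -0.30787173  0.16705267]
tool shift [-0.5631  0.364  -0.0668] dist 0.6738
tool shift [-0.5631  0.364   0.0832] dist 0.6756
```

Request:
{"name": "play_rows", "arguments": {"targets": [[-0.02,0.01,-0.01,0,1],[-0.04,0.02,-0.01,0,1],[-0.05,0.032,-0.006,0,1],[-0.05,0.032,-0.006,0,1],[-0.05,0.032,-0.006,0,1]]}}

```text
t: 5.1
position: [0.8318, -0.0416, 0.4014]
orientation: [3.141, -0.211, 0.099]
ft_force: [1.2, -1.3, 0.4]
gripper_width: 0.999
```

```bash
cat > pg.py <<'E'
from plan import *
show()
b,o=binpose(); G=b.apply([.042,0,.070])+o; _,r,p=st(); z=r.as_matrix()[:,2]
T=G-.054*z; go(T-.15*z); go(T)
E
python3 pg.py
```

```text
t 5.1 p [ 0.8318 -0.0416  0.4014] rpy [ 3.141 -0.211  0.099] toolz [ 0.209  0.02  -0.978] tooly [ 0.099 -0.995  0.001] q [-0.074  0.601  1.126  0.038  1.206  1.388] F [ 1.2 -1.3  0.4] g 0.999
tool shift [-0.3456  0.2374 -0.0383] dist 0.421
tool shift [-0.3456  0.2374  0.1117] dist 0.4339
```

Request:
{"name": "play_rows", "arguments": {"targets": [[-0.05,0.034,-0.006,0,1],[-0.05,0.034,-0.006,0,1],[-0.05,0.034,-0.006,0,1],[-0.05,0.034,-0.006,0,1],[-0.05,0.034,-0.006,0,1]]}}

```text
t: 5.72
position: [0.5913, -0.2395, 0.3782]
orientation: [3.14, -0.212, 0.1]
ft_force: [0.9, -0.8, -0.0]
gripper_width: 0.996
```

Request:
{"name": "play_rows", "arguments": {"targets": [[-0.05,0.034,-0.006,0,1],[-0.03,0.02,0,0,1],[0,0,0,0,1]]}}

```text
t: 6.1
position: [0.5119, -0.3048, 0.3672]
orientation: [3.139, -0.212, 0.095]
ft_force: [0.6, 0.1, 0.3]
gripper_width: 1.001
```

```bash
python3 pg.py
python3 - <<'E'
from plan import *
c=arm.camera("wrist"); im=c["image"].copy(); b,o=binpose()
for m in [(92,32,90),(92,-32,90),(0,32,90),(0,-32,90),(-85,32,42),(-85,-32,42),(85,29,90),(85,-29,90)]:
    u=proj(c,b.apply(np.array(m)/1e3)+o)[0]; print(m,u.round(1)); cv2.circle(im,tuple(int(round(x)) for x in u),2,(255,0,0),-1)
cv2.imwrite("pics/w1.png",im[:,:,::-1])
E
```

```text
t 6.1 p [ 0.5119 -0.3048  0.3672] rpy [ 3.139 -0.212  0.095] toolz [ 0.209  0.018 -0.978] tooly [ 0.095 -0.996  0.002] q [-0.609  0.26   1.725  0.16   0.999  0.791] F [0.6 0.1 0.3] g 1.001
tool shift [-0.0017  0.0065  0.0003] dist 0.0067
tool shift [-0.0017  0.0065  0.1503] dist 0.1505
(92, 32, 90) [238.4 139.1]
(92, -32, 90) [335.7 138.7]
(0, 32, 90) [243.3 262.6]
(0, -32, 90) [329.2 262.2]
(-85, 32, 42) [250.5 316.8]
(-85, -32, 42) [318.1 316.4]
(85, 29, 90) [243.4 149.6]
(85, -29, 90) [330.7 149.3]
```

View pics/w1.png

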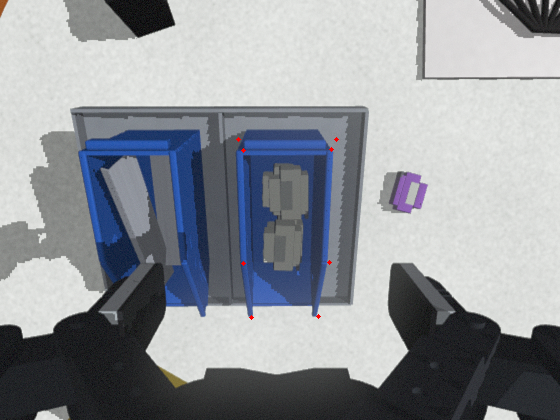

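Request:
{"name": "play_rows", "arguments": {"targets": [[-0.002,0.0065,0.03,0,1],[0,0,0.04,0,1],[0,0,0.04,0,1],[0,0,0.03,0,1],[0,0,0,0,1]]}}

```text
t: 6.78
position: [0.5484, -0.306, 0.2294]
orientation: [3.135, -0.218, 0.102]
ft_force: [-0.1, 0.2, -0.1]
gripper_width: 1.001
```

```bash
python3 pg.py
python3 - <<'E'
from plan import *
c=arm.camera("wrist"); cv2.imwrite("pics/w2.png",c["image"][:,:,::-1])
E
```

```text
t 6.78 p [ 0.5484 -0.306   0.2294] rpy [ 3.135 -0.218  0.102] toolz [ 0.216  0.016 -0.976] tooly [ 0.1   -0.995  0.006] q [-0.575  0.471  1.77   0.196  0.735  0.759] F [-0.1  0.2 -0.1] g 1.001
tool shift [-0.0087  0.002  -0.1421] dist 0.1424
tool shift [-0.0087  0.002   0.0079] dist 0.012
```

View pics/w2.png

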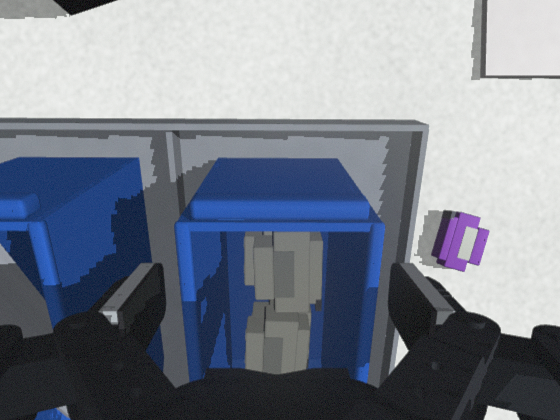

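Request:
{"name": "play_rows", "arguments": {"targets": [[-0.008,0.001,0.008,0,1],[0,0,0,0,0.6],[0,0,0,0,0.4],[0,0,0,0,0.4],[0,0,0,0,0.4]]}}

```text
t: 7.45
position: [0.5435, -0.3086, 0.2248]
orientation: [3.131, -0.224, 0.103]
ft_force: [-0.2, -0.2, -3.6]
gripper_width: 0.739
```

```bash
python3 pg.py
```

```text
t 7.45 p [ 0.5435 -0.3086  0.2248] rpy [ 3.131 -0.224  0.103] toolz [ 0.222  0.012 -0.975] tooly [ 0.1   -0.995  0.011] q [-0.584  0.472  1.783  0.203  0.715  0.743] F [-0.2 -0.2 -3.6] g 0.739
tool shift [-0.003  -0.0003 -0.1455] dist 0.1455
tool shift [-0.003  -0.0003  0.0045] dist 0.0055
```

```bash
cat > kin.py <<'E'
from plan import *
from scipy.optimize import least_squares
LO=np.array([-3,-.9,.09,-1.31,.11,-2.54]);HI=np.array([3,2.11,2.58,4.45,2.69,2.54])
L1,A,B,R0,H,L=.5587,.4838,.0739,.0007,.3373,.253
def fk(q):
    s=q[1]+q[2]
    r=L1*np.sin(q[1])+A*np.sin(s)+B*np.cos(s)+R0; z=H+L1*np.cos(q[1])+A*np.cos(s)-B*np.sin(s)
    M=R.from_euler('z',q[0])*R.from_euler('y',s)*R.from_euler('z',q[3])*R.from_euler('y',q[4])*R.from_euler('z',q[5]+np.pi/2)
    w=np.array([r*np.cos(q[0]),r*np.sin(q[0]),z]); return w+L*M.as_matrix()[:,2],M
def ik(p,M,q0):
    f=lambda q:np.r_[(fk(q)[0]-p)*5,(fk(q)[1]*M.inv()).as_rotvec()]
    s=least_squares(f,np.clip(q0,LO+1e-3,HI-1e-3),bounds=(LO,HI)); return s.x,np.abs(s.fun).max()
def toolR(g,psi,rho=0):
    # tool z tilted g from down toward azimuth psi; tool x in direction psi (rho=0), then turned rho about tool z
    return R.from_euler('z',psi)*R.from_euler('y',-g)*R.from_euler('x',np.pi)*R.from_euler('z',rho)
E
python3 - <<'E'
from kin import *
o,r,p=st(); a,b=fk(o["q"]); print(a-p,(b*r.inv()).as_rotvec())
d=np.radians
import itertools
for psi in (-90,-70,-50,-30):
  g=d(45); ps=d(psi); z=toolR(g,ps).as_matrix()[:,2]
  for nm,G in (("bench",np.array([.55-.055*np.cos(ps),.02-.055*np.sin(ps),.072])),("dump",np.array([.56,.26,.2])),("hi",np.array([.55,.1,.35])),("pick",np.array([.8*np.cos(ps),.8*np.sin(ps),.4]))):
    for rho in (0,180):
      best=None
      for q4,q5,q6 in itertools.product((0,1.5,3,4.2,-1),(.5,1.2),(-1.5,0,1.5)):
        q,e=ik(G-.054*z,toolR(g,ps,d(rho)),[0.2,.3,1.8,q4,q5,q6])
        if e<1e-3 and (best is None): best=q; break
      print(psi,nm,rho,None if best is None else best.round(2))
E
```

```text
[-0.00098985 -0.00970405  0.00048285] [-2.44487590e-16  1.49653781e-17 -1.11645719e-16]
-90 bench 0 [ 0.49  0.8   1.72 -0.74  1.18 -2.16]
-90 bench 180 [ 0.49  0.8   1.72 -0.74  1.18  0.98]
-90 dump 0 [ 0.71  0.74  1.43 -0.57  1.55 -2.25]
-90 dump 180 [ 0.71  0.74  1.43 -0.57  1.55  0.89]
-90 hi 0 [ 0.52  0.43  1.6  -0.66  1.58 -2.46]
-90 hi 180 [ 0.52  0.43  1.6  -0.66  1.58  0.68]
-90 pick 0 [-1.57  0.3   1.67  0.    0.39  1.57]
-90 pick 180 [-1.57  0.3   1.67 -0.    0.39 -1.57]
-70 bench 0 [ 0.54  0.73  1.93 -1.    0.97 -2.15]
-70 bench 180 [ 0.54  0.73  1.93 -1.    0.97  0.99]
-70 dump 0 [ 0.76  0.66  1.59 -0.73  1.34 -2.39]
-70 dump 180 [ 0.76  0.66  1.59 -0.73  1.34  0.75]
-70 hi 0 None
-70 hi 180 [ 0.57  0.32  1.76 -0.78  1.36  0.51]
-70 pick 0 [-1.22  0.3   1.67  0.    0.39  1.57]
-70 pick 180 [-1.22  0.3   1.67 -0.    0.39 -1.57]
-50 bench 0 None
-50 bench 180 None
-50 dump 0 [ 0.79  0.57  1.77 -0.9   1.11 -2.49]
-50 dump 180 [ 0.79  0.57  1.77 -0.9   1.11  0.65]
-50 hi 0 None
-50 hi 180 [ 0.58  0.21  1.92 -0.9   1.11  0.34]
-50 pick 0 [-0.87  0.3   1.67  0.    0.39  1.57]
-50 pick 180 [-0.87  0.3   1.67 -0.    0.39 -1.57]
-30 bench 0 [ 0.46  0.66  2.31  4.28  0.7  -1.79]
-30 bench 180 [0.46 0.66 2.31 4.28 0.7  1.36]
-30 dump 0 None
-30 dump 180 [ 0.78  0.49  1.94 -1.13  0.86  0.58]
-30 hi 0 None
-30 hi 180 [ 0.52  0.09  2.06 -0.99  0.82  0.12]
-30 pick 0 [-0.52  0.3   1.67  0.    0.39  1.57]
-30 pick 180 [-0.52  0.3   1.67  0.    0.39 -1.57]
```

Request:
{"name": "play_rows", "arguments": {"targets": [[0,0,-0.02,0,0.4],[0,0,-0.04,0,0.4],[0,0,-0.05,0,0.4],[0,0.0,-0.05,0,0.4]]}}

```text
t: 7.95
position: [0.5051, -0.3096, 0.3837]
orientation: [3.136, -0.217, 0.102]
ft_force: [0.1, -0.4, -3.5]
gripper_width: 0.737
```

```bash
cat > hold.py <<'E'
from kin import *
import json
# bin pose in tool frame, from grasp moment: tool p,R and bin fit
p0=np.array([0.5435,-0.3086,0.2248]); r0=R.from_euler('xyz',[3.131,-.224,.103])
b0=R.from_euler('z',.103)*R.from_euler('y',-18,degrees=True); 
Rrel=r0.inv()*b0; trel=r0.inv().apply(np.array([.5353,-.3097,.0875])-p0); trel[1]=0
def binnow():
    o,r,p=st(); return r*Rrel,p+r.apply(trel)
def rep():
    show(); b,o=binnow(); M=b.as_matrix(); print("bin o",o.round(3),"xaxis",M[:,0].round(3),"z",M[:,2].round(3),"front az",np.degrees(np.arctan2(-M[1,0],-M[0,0])).round(1))
    V=[b.apply(np.array(v)/1e3)+o for v in [(-49,32,0),(-49,-32,0),(85,32,0),(85,-32,0),(-85,32,25),(-85,-32,25)]]
    print("lowest",min(v[2] for v in V).round(4),[float(v[2].round(3)) for v in V])
if __name__=="__main__":
    rep(); go(st()[2]+np.array([.55,.02,0])-binnow()[1]*[1,1,0])
    c=arm.camera("top"); cv2.imwrite("pics/t3.png",c["image"][:,:,::-1])
E
python3 hold.py
```

```text
t 7.95 p [ 0.5051 -0.3096  0.3837] rpy [ 3.136 -0.217  0.102] toolz [ 0.215  0.016 -0.976] tooly [ 0.101 -0.995  0.006] q [-0.623  0.237  1.716  0.163  1.026  0.773] F [ 0.1 -0.4 -3.5] g 0.737
bin o [ 0.496 -0.311  0.246] xaxis [0.948 0.097 0.303] z [-0.301 -0.035  0.953] front az -174.2
lowest 0.2315 [0.232, 0.231, 0.272, 0.272, 0.245, 0.244]
tool shift [ 0.0854 -0.3242  0.0169] dist 0.3357
```

View pics/t3.png

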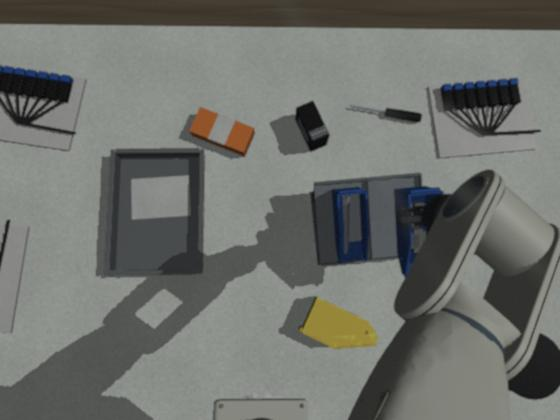

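Request:
{"name": "play_rows", "arguments": {"targets": [[0,-0.01,-0.04,0,0.4],[0.01,-0.04,-0.02,0,0.4],[0.015,-0.055,0,0,0.4],[0.02,-0.055,0,0,0.4],[0.02,-0.055,0,0,0.4]]}}

```text
t: 8.62
position: [0.5323, -0.0899, 0.4722]
orientation: [3.121, -0.235, 0.095]
ft_force: [0.6, 0.0, -2.7]
gripper_width: 0.738
```

Request:
{"name": "play_rows", "arguments": {"targets": [[0.02,-0.05,0,-3,0.4],[0.01,-0.03,0,-8,0.4],[0,0,0.0,-10.5,0.4],[0,0,0.0,-10.5,0.4],[0,0,0,-10.5,0.4]]}}

```text
t: 9.25
position: [0.5503, 0.0005, 0.4829]
orientation: [2.96, -0.161, 0.869]
ft_force: [0.8, 0.1, -2.7]
gripper_width: 0.743
```

```bash
python3 hold.py
```

```text
t 9.25 p [5.503e-01 5.000e-04 4.829e-01] rpy [ 2.96  -0.161  0.869] toolz [ 0.24   0.003 -0.971] tooly [ 0.732 -0.657  0.178] q [-0.025  0.062  1.704  0.01   1.134  0.689] F [ 0.8  0.1 -2.7] g 0.743
bin o [ 0.557 -0.028  0.349] xaxis [0.614 0.75  0.247] z [-0.288 -0.078  0.954] front az -129.3
lowest 0.331 [0.331, 0.342, 0.364, 0.375, 0.346, 0.357]
tool shift [ 0.0316 -0.037  -0.0016] dist 0.0487
```

Request:
{"name": "play_rows", "arguments": {"targets": [[0,0,0.03,-10.3,0.4],[0,0,0.04,-10.3,0.4],[0,0,0.04,-10.3,0.4],[0,0,0.04,-10.3,0.4],[0,0,0.03,-10.3,0.4]]}}

```text
t: 9.93
position: [0.5952, 0.0002, 0.3117]
orientation: [2.892, 0.046, 1.759]
ft_force: [0.3, -0.6, -2.8]
gripper_width: 0.739
```

```bash
python3 hold.py; python3 -c "
from hold import *
b,o=binnow(); low=.171
_,r,p=st()
go(p+np.array([.55,.02,0])-o*[1,1,0]+[0,0,-.17])"
```

```text
t 9.93 p [5.952e-01 2.000e-04 3.117e-01] rpy [2.892 0.046 1.759] toolz [ 0.251  0.003 -0.968] tooly [0.95  0.193 0.247] q [-0.023  0.295  1.822  0.012  0.771 -0.225] F [ 0.3 -0.6 -2.8] g 0.739
bin o [ 0.636 -0.037  0.186] xaxis [-0.208  0.977  0.042] z [-0.223 -0.089  0.971] front az -78.0
lowest 0.176 [0.176, 0.191, 0.182, 0.197, 0.199, 0.214]
tool shift [ 0.0722 -0.0702 -0.0213] dist 0.1029
tool shift [ 0.0803 -0.1098  0.1442] dist 0.1982
```

Request:
{"name": "play_rows", "arguments": {"targets": [[0.018,-0.025,0.03,0,0.4],[0.02,-0.0275,0.036,0,0.4],[0.02,-0.0275,0.036,0,0.4],[0.015,-0.02,0.025,0,0.4],[0,0,0,0,0.4]]}}

```text
t: 10.6
position: [0.5179, 0.0533, 0.1593]
orientation: [2.89, 0.041, 1.738]
ft_force: [0.7, 0.1, -3.9]
gripper_width: 0.736
```

```bash
python3 hold.py;python3 - <<'E'
from plan import *
c=arm.camera("scene"); crop(c["image"],180,120,380,270,4,"pics/s4.png")
E
```

```text
t 10.6 p [0.5179 0.0533 0.1593] rpy [2.89  0.041 1.738] toolz [ 0.252  0.002 -0.968] tooly [0.953 0.171 0.249] q [ 0.088  0.448  2.072 -0.055  0.367 -0.035] F [ 0.7  0.1 -3.9] g 0.736
bin o [0.558 0.016 0.033] xaxis [-0.188  0.981  0.047] z [-0.226 -0.089  0.97 ] front az -79.2
lowest 0.0232 [0.023, 0.038, 0.029, 0.045, 0.046, 0.061]
tool shift [ 0.0056 -0.0065 -0.0019] dist 0.0088
```

View pics/s4.png

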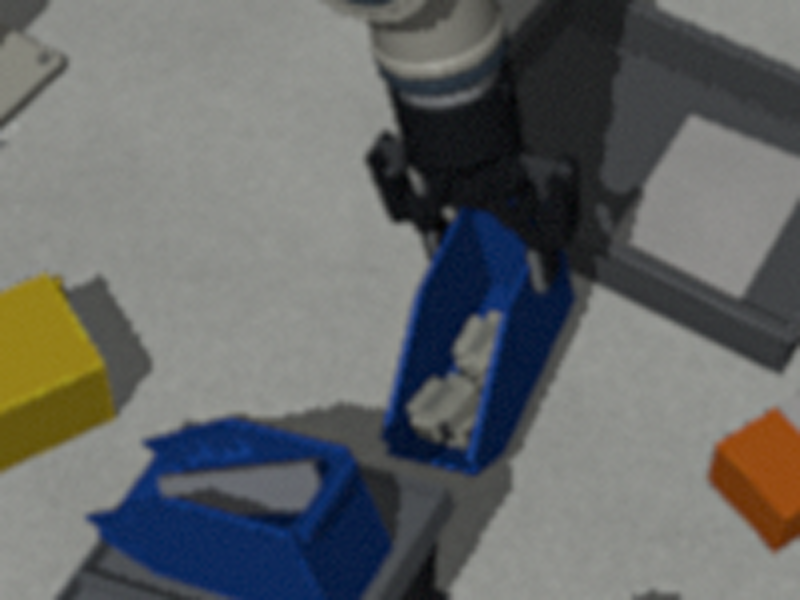

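Request:
{"name": "play_rows", "arguments": {"targets": [[0,-0.003,0.012,0,0.4],[0,-0.002,0.008,0,0.4],[0,-0.0005,0.003,0,0.4]]}}

```text
t: 11.08
position: [0.5264, 0.0512, 0.1408]
orientation: [2.874, 0.042, 1.735]
ft_force: [-0.3, 0.9, -2.9]
gripper_width: 0.738
```

```bash
python3 hold.py
```

```text
t 11.07 p [0.5264 0.0512 0.1408] rpy [2.874 0.042 1.735] toolz [ 0.268  0.003 -0.964] tooly [0.95  0.168 0.264] q [ 0.083  0.492  2.068 -0.063  0.312 -0.03 ] F [-0.3  0.9 -2.9] g 0.738
bin o [0.568 0.014 0.015] xaxis [-0.186  0.982  0.045] z [-0.242 -0.09   0.966] front az -79.3
lowest 0.0049 [0.005, 0.021, 0.011, 0.027, 0.027, 0.044]
tool shift [ 0.0093 -0.016  -0.0048] dist 0.0191
```

Request:
{"name": "play_rows", "arguments": {"targets": [[0,-0.001,0.005,0,0.4],[0,-0.0005,0.003,0,0.4]]}}

```text
t: 11.38
position: [0.5282, 0.052, 0.1338]
orientation: [2.87, 0.041, 1.734]
ft_force: [-9.4, 13.9, 23.3]
gripper_width: 0.738
```

```bash
python3 hold.py
```

```text
t 11.38 p [0.5282 0.052  0.1338] rpy [2.87  0.041 1.734] toolz [ 0.271  0.004 -0.963] tooly [0.949 0.167 0.268] q [ 0.084  0.508  2.067 -0.064  0.294 -0.027] F [-9.4 13.9 23.3] g 0.738
bin o [0.57  0.015 0.008] xaxis [-0.185  0.982  0.046] z [-0.245 -0.091  0.965] front az -79.3
lowest -0.0021 [-0.002, 0.014, 0.004, 0.02, 0.02, 0.037]
tool shift [ 0.0086 -0.0182 -0.0054] dist 0.0209
```

Request:
{"name": "play_rows", "arguments": {"targets": [[0,0,-0.002,0,0.72],[0,0,0,0,0.78],[0,0,0,0,0.86],[0,0,0,0,1]]}}

```text
t: 11.92
position: [0.5294, 0.0522, 0.1366]
orientation: [2.866, 0.042, 1.734]
ft_force: [1.5, 0.1, -0.7]
gripper_width: 0.999
```

Run:
```python
from hold import *
show()
c=arm.camera("scene"); crop(c["image"],180,120,380,270,4,"pics/s5.png")
```

```text
t 11.93 p [0.5294 0.0522 0.1366] rpy [2.866 0.042 1.734] toolz [ 0.275  0.005 -0.961] tooly [0.948 0.168 0.272] q [ 0.084  0.503  2.066 -0.064  0.295 -0.027] F [ 1.5  0.1 -0.7] g 0.999
```

View pics/s5.png

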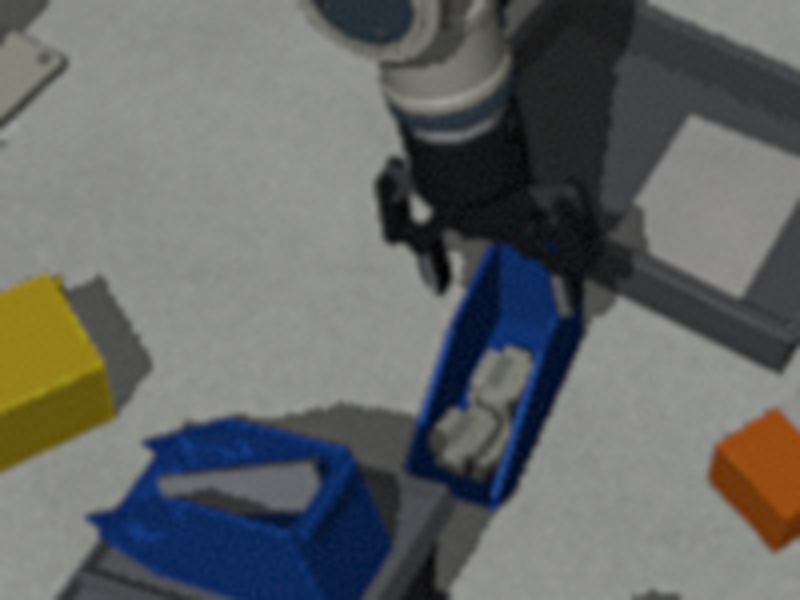

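Request:
{"name": "play_rows", "arguments": {"targets": [[0,0,-0.03,0,1],[0,0,-0.05,0,1],[0,0,-0.06,0,1],[-0.01,0,-0.06,0,1],[-0.04,0,-0.04,0,1]]}}

```text
t: 12.6
position: [0.4687, 0.0021, 0.3724]
orientation: [2.875, 0.041, 1.738]
ft_force: [1.4, -0.3, 0.2]
gripper_width: 0.996
```

Request:
{"name": "play_rows", "arguments": {"targets": [[-0.06,0,0,0,1],[-0.06,0,0,0,1],[-0.06,0,0,0,1],[-0.06,0,0,0,1],[-0.06,0,0,0,1]]}}

```text
t: 13.22
position: [0.5191, -0.301, 0.3916]
orientation: [2.865, 0.045, 1.741]
ft_force: [0.9, 1.2, 0.6]
gripper_width: 1.001
```

Run:
```python
from hold import *
show()
c=arm.camera("scene"); crop(c["image"],200,150,360,270,5,"pics/s6.png"); s=c
c=arm.camera("top"); crop(c["image"],190,160,350,280,5,"pics/t6.png")
np.save("cams.npy",{"s":s,"t":c},allow_pickle=True)
```

```text
t 13.22 p [ 0.5191 -0.301   0.3916] rpy [2.865 0.045 1.741] toolz [ 0.277  0.004 -0.961] tooly [0.946 0.175 0.273] q [-0.607  0.223  1.725  0.196  0.973 -0.876] F [0.9 1.2 0.6] g 1.001
```

View pics/s6.png

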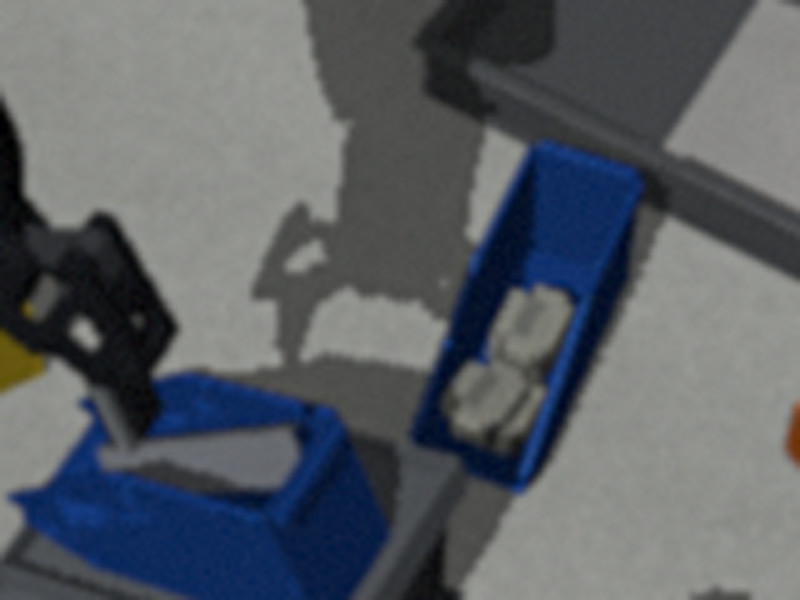

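View pics/t6.png

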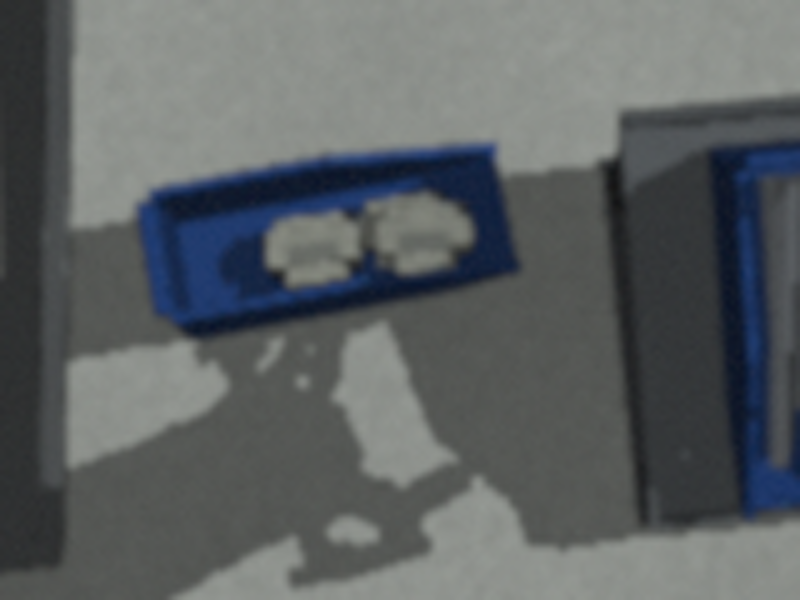

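```bash
cat > fit2.py <<'E'
from hold import *
C=np.load("cams.npy",allow_pickle=True).item(); t,s=C["t"],C["s"]
T=lambda u,v:(190+u/5,160+v/5); S=lambda u,v:(200+u/5,150+v/5)
obs=[(t,(92,-32,90),T(137,205)),(t,(92,32,90),T(160,315)),(t,(-85,-32,42),T(495,145)),(t,(-85,32,42),T(520,270)),
(s,(92,32,90),S(535,141)),(s,(92,-32,90),S(643,180)),(s,(-85,32,42),S(413,440)),(s,(-85,-32,42),S(523,491))]
def res(p):
    r=R.from_euler('z',p[2]); return np.ravel([proj(c,r.apply(np.array(m)/1e3)+[p[0],p[1],0])[0]-uv for c,m,uv in obs])
f=least_squares(res,[.56,.02,1.75],loss='soft_l1'); print(f.x,np.degrees(f.x[2])-180,np.round(res(f.x).reshape(-1,2),1).tolist())
E
python3 fit2.py
```

```text
[0.5703717  0.00905616 1.76071973] -79.11819082912852 [[-0.3, -3.8], [-0.5, 0.5], [0.7, -1.3], [0.5, -1.4], [-0.5, -0.6], [0.3, -1.1], [-1.9, 0.3], [-0.7, -1.5]]
```

Run:
```python
from hold import *
go([-.14,-.69,.45]); o,r,p=st(); print(r.as_matrix().round(3))
print(ik(np.array([-.14,-.69,.45]),r,o["q"]))
```

```text
tool shift [-0.2738 -0.6746 -0.2397] dist 0.7665
[[-0.165  0.946  0.278]
 [ 0.985  0.172  0.001]
 [-0.047  0.274 -0.961]]
(array([-1.86654434,  0.46920924,  1.24562467,  0.26921661,  1.51372594,
       -2.06635361]), np.float64(3.417266469796232e-12))
```

Request:
{"name": "play_rows", "arguments": {"targets": [[-0.005,-0.02,-0.03,0,1],[-0.015,-0.04,-0.03,0,1],[-0.021,-0.053,-0.018,0,1],[-0.021,-0.053,-0.018,0,1],[-0.021,-0.053,-0.018,0,1]]}}

```text
t: 13.95
position: [0.2901, -0.4243, 0.4442]
orientation: [2.867, 0.043, 1.742]
ft_force: [0.2, -0.8, 0.1]
gripper_width: 1.003
```

Request:
{"name": "play_rows", "arguments": {"targets": [[-0.021,-0.053,-0.018,0,1],[-0.021,-0.053,-0.018,0,1],[-0.021,-0.053,-0.018,0,1],[-0.021,-0.053,-0.018,0,1],[-0.021,-0.053,-0.018,0,1]]}}

```text
t: 14.58
position: [0.0239, -0.5754, 0.4636]
orientation: [2.866, 0.042, 1.743]
ft_force: [0.0, -0.6, -0.7]
gripper_width: 0.999
```

Run:
```python
from hold import *
show();go([-.14,-.69,.45]);
c=arm.camera("wrist"); cv2.imwrite("pics/w7.png",c["image"][:,:,::-1])
```

```text
t 14.57 p [ 0.0239 -0.5754  0.4636] rpy [2.866 0.042 1.743] toolz [ 0.275  0.007 -0.962] tooly [0.946 0.176 0.272] q [-1.659  0.216  1.569  0.281  1.395 -1.891] F [ 0.  -0.6 -0.7] g 0.999
tool shift [-0.0843 -0.1789 -0.0327] dist 0.2004
```

View pics/w7.png

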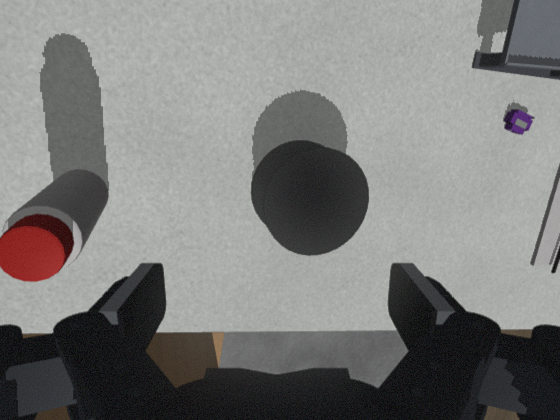

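Run:
```python
from hold import *
c=arm.camera("wrist")
print("base", ray(c,[(80,190)],0)); 
for z in (.1,.15,.2,.25,.3): print(z, ray(c,[(33,250),(0,250),(66,250)],z).round(3).tolist())
print("edge",ray(c,[(220,332),(330,332)],0)); print("tin",ray(c,[(310,95+60)],0),ray(c,[(310,205)],.09))
```

```text
base [[-0.10896803 -0.66010159  0.        ]]
0.1 [[-0.134, -0.704, 0.1], [-0.164, -0.706, 0.1], [-0.102, -0.702, 0.1]]
0.15 [[-0.119, -0.682, 0.15], [-0.146, -0.684, 0.15], [-0.091, -0.68, 0.15]]
0.2 [[-0.105, -0.66, 0.2], [-0.128, -0.661, 0.2], [-0.08, -0.658, 0.2]]
0.25 [[-0.09, -0.638, 0.25], [-0.11, -0.639, 0.25], [-0.07, -0.636, 0.25]]
0.3 [[-0.076, -0.615, 0.3], [-0.092, -0.616, 0.3], [-0.059, -0.614, 0.3]]
edge [[ 0.10643667 -0.87810454  0.        ]
 [ 0.30678267 -0.88029572  0.        ]]
tin [[ 0.20147472 -0.57076585  0.        ]] [[ 0.17892671 -0.62543692  0.09      ]]
```

Run:
```python
from hold import *
go([-.19,-.91,.50]); o,r,p=st(); 
print(ik(np.array([-.19,-.91,.50]),r,o["q"]))
e=np.array([np.cos(np.radians(-101.6)),np.sin(np.radians(-101.6)),0]); print("outward in tool",r.inv().apply(e*.0625))
```

```text
tool shift [-0.2945 -0.2472 -0.0946] dist 0.3959
(array([-1.84786632,  0.99130943,  0.22185233,  0.29092464,  1.99404242,
       -1.90919112]), np.float64(5.46229728115577e-13))
outward in tool [-0.05823166 -0.02239654 -0.00370385]
```

Request:
{"name": "play_rows", "arguments": {"targets": [[-0.045,-0.037,-0.014,0,1],[-0.045,-0.037,-0.014,0,1],[-0.045,-0.037,-0.014,0,1],[-0.045,-0.037,-0.014,0,1],[-0.045,-0.037,-0.014,0,1]]}}

```text
t: 15.3
position: [-0.1339, -0.8312, 0.4882]
orientation: [2.865, 0.036, 1.741]
ft_force: [-0.2, -0.8, 1.4]
gripper_width: 0.998
```

Request:
{"name": "play_rows", "arguments": {"targets": [[-0.045,-0.037,-0.014,0,1],[-0.058,-0.022,-0.003,0,1],[-0.058,-0.022,-0.003,0,1],[-0.058,-0.022,-0.003,0,1],[-0.058,-0.022,-0.003,0,1]]}}

```text
t: 15.92
position: [-0.1759, -0.9769, 0.434]
orientation: [2.884, 0.114, 1.712]
ft_force: [0.4, -0.1, 1.2]
gripper_width: 1.005
```

```bash
cat > tl.py <<'E'
from hold import *
show(); o,r,p=st(); z=r.as_matrix()[:,2]
print("tilt",np.degrees(np.arccos(-z[2])).round(1),"az",np.degrees(np.arctan2(z[1],z[0])).round(1),"arm az",np.degrees(np.arctan2(p[1],p[0])).round(1))
e=p*[1,1,0]/np.hypot(p[0],p[1]); print("outward .06 in tool",r.inv().apply(e*.06).round(4),"up",r.inv().apply([0,0,.06]).round(4))
E
python3 tl.py
```

```text
t 15.93 p [-0.1759 -0.9769  0.434 ] rpy [2.884 0.114 1.712] toolz [ 0.268 -0.073 -0.961] tooly [0.953 0.165 0.253] q [-1.825  1.124  0.089  0.299  1.911 -1.878] F [ 0.4 -0.1  1.2] g 1.005
tilt 16.1 az -15.3 arm az -100.2
outward .06 in tool [-0.0566 -0.0199  0.0015] up [-0.0068  0.0152 -0.0576]
```

Request:
{"name": "play_rows", "arguments": {"targets": [[-0.058,-0.018,-0.012,0,1],[-0.058,-0.018,-0.012,0,1],[-0.058,-0.018,-0.012,0,1],[-0.058,-0.018,-0.012,0,1],[-0.058,-0.018,-0.012,0,1]]}}

```text
t: 16.55
position: [-0.1766, -1.0231, 0.429]
orientation: [2.928, 0.286, 1.669]
ft_force: [0.6, -0.2, -0.3]
gripper_width: 1.0
```

```bash
python3 tl.py
```

```text
t 16.55 p [-0.1766 -1.0231  0.429 ] rpy [2.928 0.286 1.669] toolz [ 0.238 -0.253 -0.938] tooly [0.967 0.155 0.204] q [-1.818  1.134  0.089  0.301  1.715 -1.873] F [ 0.6 -0.2 -0.3] g 1.0
tilt 20.3 az -46.7 arm az -99.8
outward .06 in tool [-0.0555 -0.0191  0.0125] up [-0.0169  0.0122 -0.0563]
```

Request:
{"name": "play_rows", "arguments": {"targets": [[-0.058,-0.015,-0.015,0,1],[-0.058,-0.015,-0.015,0,1],[-0.058,-0.015,-0.015,0,1],[-0.058,-0.015,-0.015,0,1],[-0.058,-0.015,-0.015,0,1]]}}

```text
t: 17.18
position: [-0.1866, -1.0446, 0.502]
orientation: [2.971, 0.479, 1.629]
ft_force: [-0.5, -0.4, 0.3]
gripper_width: 1.0
```

Request:
{"name": "play_rows", "arguments": {"targets": [[-0.058,-0.015,-0.015,0,1],[-0.058,-0.015,-0.015,0,1],[-0.058,-0.015,-0.015,0,1]]}}

```text
t: 17.55
position: [-0.1984, -1.0453, 0.5638]
orientation: [2.994, 0.595, 1.608]
ft_force: [-1.7, 0.3, -0.4]
gripper_width: 1.0
```

```bash
python3 tl.py
```

```text
t 17.55 p [-0.1984 -1.0453  0.5638] rpy [2.994 0.595 1.608] toolz [ 0.167 -0.548 -0.819] tooly [0.986 0.118 0.121] q [-1.835  1.024  0.087  0.31   1.499 -1.854] F [-1.7  0.3 -0.4] g 1.0
tilt 35.0 az -73.1 arm az -100.7
outward .06 in tool [-0.0485 -0.018   0.0305] up [-0.0336  0.0073 -0.0492]
```

Request:
{"name": "play_rows", "arguments": {"targets": [[-0.058,-0.015,-0.015,0,1],[-0.058,-0.015,-0.015,0,1],[-0.058,-0.015,-0.015,0,1],[-0.058,-0.015,-0.015,0,1],[-0.058,-0.015,-0.015,0,1]]}}

```text
t: 18.18
position: [-0.2222, -1.0246, 0.6846]
orientation: [3.028, 0.781, 1.576]
ft_force: [-0.3, -0.4, -0.3]
gripper_width: 0.995
```

```bash
python3 tl.py
```

```text
t 18.18 p [-0.2222 -1.0246  0.6846] rpy [3.028 0.781 1.576] toolz [ 0.117 -0.699 -0.706] tooly [0.993 0.085 0.08 ] q [-1.864  0.921  0.087  0.324  1.409 -1.847] F [-0.3 -0.4 -0.3] g 0.995
tilt 45.1 az -80.5 arm az -102.2
outward .06 in tool [-0.0416 -0.0176  0.0395] up [-0.0422  0.0048 -0.0424]
```

```bash
cat > path.py <<'E'
from hold import *
BO=np.array([.5704,.0091,0]); BR=R.from_euler('z',1.7607)
o,r,p=st(); z=r.as_matrix()[:,2]
yt=np.array([.982,.189,0]); yt-=yt@z*z; yt/=np.linalg.norm(yt)
yy=r.inv().apply(yt); turn=np.degrees(np.arctan2(-yy[0],yy[1])); print("turn needed",turn)
rT=r*R.from_euler('z',turn,degrees=True); print(rT.as_matrix().round(3))
G=BO+BR.apply([.055,0,.072]); T=G-.054*z; P=T-.13*z; print("G",G,"T",T,"pre",P)
if __name__=="__main__":
    q=o["q"].copy(); pts=[p,np.array([.45,-.55,.6]),np.array([.55,-.1,.5]),P,T]
    for a,b in zip(pts[:-1],pts[1:]):
        for s in np.linspace(0,1,6)[1:]:
            x=a+(b-a)*s; q2,e=ik(x,rT,q); print(x.round(3),q2.round(2),"err%.4f"%e,"dq%.2f"%np.abs(q2-q).max()); q=q2
        print()
E
python3 path.py
```

```text
turn needed -7.500887658708857
[[-0.133  0.984  0.117]
 [ 0.693  0.177 -0.699]
 [-0.708 -0.012 -0.706]]
G [0.56001796 0.06311123 0.072     ] T [0.55369891 0.10083356 0.11011949] pre [0.53848636 0.19164657 0.20188863]
[-0.088 -0.93   0.668] [-1.73  0.51  0.87  0.26  1.02 -1.96] err0.0000 dq0.78
[ 0.047 -0.835  0.651] [-1.54  0.31  1.19  0.13  0.86 -1.77] err0.0000 dq0.33
[ 0.181 -0.74   0.634] [-1.31  0.18  1.39 -0.1   0.79 -1.45] err0.0000 dq0.32
[ 0.316 -0.645  0.617] [-1.02  0.12  1.5  -0.37  0.81 -1.05] err0.0000 dq0.40
[ 0.45 -0.55  0.6 ] [-0.73  0.15  1.5  -0.59  0.92 -0.68] err0.0000 dq0.36

[ 0.47 -0.46  0.58] [-0.57  0.09  1.6  -0.69  0.97 -0.5 ] err0.0000 dq0.19
[ 0.49 -0.37  0.56] [-0.4   0.06  1.68 -0.76  1.05 -0.31] err0.0000 dq0.19
[ 0.51 -0.28  0.54] [-0.21  0.06  1.73 -0.8   1.15 -0.13] err0.0000 dq0.19
[ 0.53 -0.19  0.52] [-0.03  0.09  1.74 -0.82  1.25  0.04] err0.0000 dq0.19
[ 0.55 -0.1   0.5 ] [ 0.15  0.15  1.71 -0.81  1.35  0.18] err0.0000 dq0.17

[ 0.548 -0.042  0.44 ] [ 0.26  0.22  1.77 -0.81  1.34  0.34] err0.0000 dq0.16
[0.545 0.017 0.381] [ 0.36  0.31  1.79 -0.8   1.33  0.5 ] err0.0000 dq0.15
[0.543 0.075 0.321] [ 0.46  0.42  1.79 -0.78  1.31  0.63] err0.0000 dq0.14
[0.541 0.133 0.262] [ 0.55  0.54  1.76 -0.75  1.29  0.75] err0.0000 dq0.12
[0.538 0.192 0.202] [ 0.63  0.66  1.71 -0.72  1.28  0.84] err0.0000 dq0.12

[0.542 0.173 0.184] [ 0.6   0.68  1.73 -0.75  1.24  0.86] err0.0000 dq0.04
[0.545 0.155 0.165] [ 0.57  0.7   1.75 -0.77  1.2   0.87] err0.0000 dq0.04
[0.548 0.137 0.147] [ 0.54  0.73  1.77 -0.8   1.16  0.89] err0.0000 dq0.04
[0.551 0.119 0.128] [ 0.52  0.75  1.78 -0.83  1.12  0.91] err0.0000 dq0.04
[0.554 0.101 0.11 ] [ 0.49  0.78  1.79 -0.87  1.08  0.93] err0.0000 dq0.04
```

Request:
{"name": "play_rows", "arguments": {"targets": [[0,0,-0.03,-3.7,1],[0,0,-0.03,-3.8,1]]}}

```text
t: 18.42
position: [-0.2297, -0.9816, 0.7288]
orientation: [-3.12, 0.789, 1.766]
ft_force: [-0.3, 0.9, 0.9]
gripper_width: 1.004
```

```bash
python3 tl.py; python3 -c "
from hold import *
go([.45,-.55,.6])"
```

```text
t 18.43 p [-0.2297 -0.9816  0.7288] rpy [-3.12   0.789  1.766] toolz [ 0.116 -0.7   -0.704] tooly [ 0.984  0.179 -0.015] q [-1.887  0.808  0.211  0.339  1.403 -2.003] F [-0.3  0.9  0.9] g 1.004
tilt 45.2 az -80.6 arm az -103.2
outward .06 in tool [-0.0385 -0.0239  0.0393] up [-0.0426 -0.0009 -0.0423]
tool shift [ 0.2968  0.7479 -0.1324] dist 0.8154
```

Request:
{"name": "play_rows", "arguments": {"targets": [[0.01,0.03,-0.005,0,1],[0.021,0.053,-0.009,0,1],[0.021,0.053,-0.009,0,1],[0.021,0.053,-0.009,0,1],[0.021,0.053,-0.009,0,1]]}}

```text
t: 19.05
position: [-0.0101, -0.838, 0.6933]
orientation: [-3.111, 0.804, 1.763]
ft_force: [0.8, 0.0, -0.2]
gripper_width: 1.0
```

Request:
{"name": "play_rows", "arguments": {"targets": [[0.021,0.053,-0.009,0,1],[0.021,0.053,-0.009,0,1],[0.021,0.053,-0.009,0,1],[0.021,0.053,-0.009,0,1],[0.021,0.053,-0.009,0,1]]}}

```text
t: 19.68
position: [0.238, -0.6812, 0.6485]
orientation: [-3.114, 0.817, 1.76]
ft_force: [-0.3, -0.8, -0.2]
gripper_width: 0.996
```

```bash
python3 tl.py; python3 -c "
from hold import *
go([.5,-.37,.56]); go([.55,-.1,.5])"
```

```text
t 19.68 p [ 0.238  -0.6812  0.6485] rpy [-3.114  0.817  1.76 ] toolz [ 0.11  -0.721 -0.684] tooly [ 0.986  0.168 -0.019] q [-1.201  0.128  1.419 -0.223  0.801 -1.29 ] F [-0.3 -0.8 -0.2] g 0.996
tilt 46.8 az -81.4 arm az -70.7
outward .06 in tool [-0.0406  0.01    0.043 ] up [-0.0438 -0.0011 -0.041 ]
tool shift [ 0.24    0.3122 -0.1352] dist 0.4163
tool shift [ 0.4587  0.408  -0.2834] dist 0.6762
```

Request:
{"name": "play_rows", "arguments": {"targets": [[0.036,0.044,-0.02,0,1],[0.038,0.042,-0.022,0,1],[0.04,0.036,-0.025,0,1],[0.041,0.035,-0.025,0,1],[0.041,0.035,-0.025,0,1]]}}

```text
t: 20.3
position: [0.3929, -0.4244, 0.5851]
orientation: [-3.126, 0.828, 1.751]
ft_force: [1.3, -0.2, 0.3]
gripper_width: 0.999
```

Request:
{"name": "play_rows", "arguments": {"targets": [[0.041,0.036,-0.025,0,1],[0.041,0.036,-0.025,0,1],[0.041,0.036,-0.025,0,1],[0.041,0.036,-0.025,0,1]]}}

```text
t: 20.8
position: [0.5044, -0.2109, 0.5341]
orientation: [3.139, 0.834, 1.738]
ft_force: [0.2, -0.6, -0.0]
gripper_width: 0.998
```

```bash
python3 tl.py; python3 -c "
from path import *
go(P)"
```

```text
t 20.8 p [ 0.5044 -0.2109  0.5341] rpy [3.139 0.834 1.738] toolz [ 0.126 -0.73  -0.672] tooly [0.986 0.169 0.002] q [-0.118  0.042  1.762 -0.865  1.202 -0.014] F [ 0.2 -0.6 -0. ] g 0.998
tilt 47.8 az -80.2 arm az -22.7
outward .06 in tool [-0.0215  0.0507  0.0239] up [-0.0444  0.0001 -0.0403]
turn needed -0.8702537299991555
[[-0.127  0.984  0.126]
 [ 0.66   0.179 -0.73 ]
 [-0.741 -0.009 -0.672]]
G [0.56001796 0.06311123 0.072     ] T [0.55319866 0.10251908 0.10828387] pre [0.53678182 0.19738981 0.19563391]
tool shift [ 0.5175  0.1002 -0.0665] dist 0.5313
```

Request:
{"name": "play_rows", "arguments": {"targets": [[0.055,0.01,-0.012,0,1],[0.058,0.011,-0.01,0,1],[0.058,0.011,-0.008,0,1],[0.058,0.011,-0.007,0,1],[0.058,0.011,-0.007,-0.8,1]]}}

```text
t: 21.42
position: [0.5236, 0.0296, 0.3535]
orientation: [3.124, 0.833, 1.74]
ft_force: [0.8, 0.2, 0.3]
gripper_width: 1.0
```

Request:
{"name": "play_rows", "arguments": {"targets": [[0.058,0.011,-0.007,0,1],[0.058,0.011,-0.007,0,1],[0.045,0.009,-0.005,0,1],[0,0,0,0,1]]}}

```text
t: 21.92
position: [0.5342, 0.1634, 0.2445]
orientation: [3.116, 0.828, 1.738]
ft_force: [0.2, -0.4, 0.8]
gripper_width: 0.997
```

```bash
python3 tl.py
python3 - <<'E'
from path import *
go(P);go(T)
c=arm.camera("wrist"); im=c["image"].copy()
for m in [(92,32,90),(92,-32,90),(0,32,90),(0,-32,90),(-85,32,42),(-85,-32,42),(85,29,90),(85,-29,90),(85,32,0),(85,-32,0)]:
    u=proj(c,BR.apply(np.array(m)/1e3)+BO)[0]; cv2.circle(im,tuple(int(round(x)) for x in u),2,(255,0,0),-1)
cv2.imwrite("pics/w8.png",im[:,:,::-1])
E
```

```text
t 21.93 p [0.5342 0.1634 0.2445] rpy [3.116 0.828 1.738] toolz [ 0.148 -0.722 -0.676] tooly [0.983 0.185 0.018] q [ 0.561  0.562  1.768 -0.801  1.289  0.809] F [ 0.2 -0.4  0.8] g 0.997
tilt 47.4 az -78.4 arm az 17.0
outward .06 in tool [ 0.0052  0.0596 -0.0042] up [-0.0442  0.0011 -0.0406]
turn needed -0.8891342293047314
[[-0.128  0.981  0.148]
 [ 0.664  0.196 -0.722]
 [-0.737  0.006 -0.676]]
G [0.56001796 0.06311123 0.072     ] T [0.55202126 0.10207888 0.10851815] pre [0.53276994 0.19588988 0.19643222]
tool shift [0.0572 0.0038 0.0088] dist 0.058
tool shift [0.0572 0.0038 0.1388] dist 0.1502
```

View pics/w8.png

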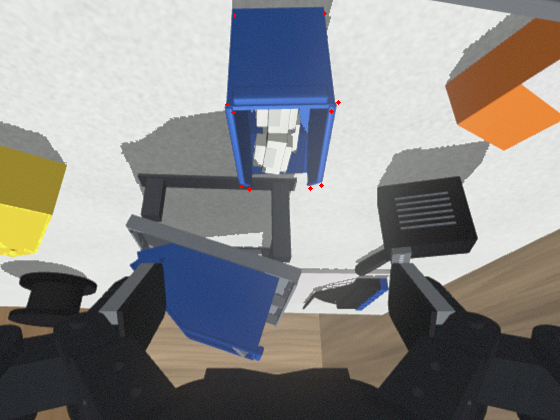

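Request:
{"name": "play_rows", "arguments": {"targets": [[0.028,0.002,0.004,-0.8,1],[0.028,0.002,0.004,0,1],[0,0,0.03,0,1],[0,0,0.03,0,1],[0,0,0.0,0,1]]}}

```text
t: 22.6
position: [0.5455, 0.1481, 0.1649]
orientation: [3.11, 0.823, 1.738]
ft_force: [0.2, 0.3, -0.1]
gripper_width: 1.002
```

```bash
python3 tl.py
python3 - <<'E'
from path import *
go(T)
c=arm.camera("wrist"); im=c["image"].copy()
for m in [(92,32,90),(92,-32,90),(0,32,90),(0,-32,90),(-85,32,42),(-85,-32,42),(85,29,90),(85,-29,90),(85,32,0),(85,-32,0)]:
    u=proj(c,BR.apply(np.array(m)/1e3)+BO)[0]; cv2.circle(im,tuple(int(round(x)) for x in u),2,(255,0,0),-1)
cv2.imwrite("pics/w9.png",im[:,:,::-1])
E
```

```text
t 22.6 p [0.5455 0.1481 0.1649] rpy [3.11  0.823 1.738] toolz [ 0.153 -0.717 -0.68 ] tooly [0.982 0.189 0.022] q [ 0.529  0.687  1.783 -0.857  1.171  0.903] F [ 0.2  0.3 -0.1] g 1.002
tilt 47.2 az -77.9 arm az 15.2
outward .06 in tool [ 0.004   0.0598 -0.0024] up [-0.044   0.0013 -0.0408]
turn needed -0.9033064778276635
[[-0.129  0.98   0.153]
 [ 0.668  0.2   -0.717]
 [-0.733  0.01  -0.68 ]]
G [0.56001796 0.06311123 0.072     ] T [0.55174627 0.10183897 0.1087116 ] pre [0.53183293 0.19507242 0.19709136]
tool shift [ 0.0095 -0.0039  0.0723] dist 0.0731
```

View pics/w9.png

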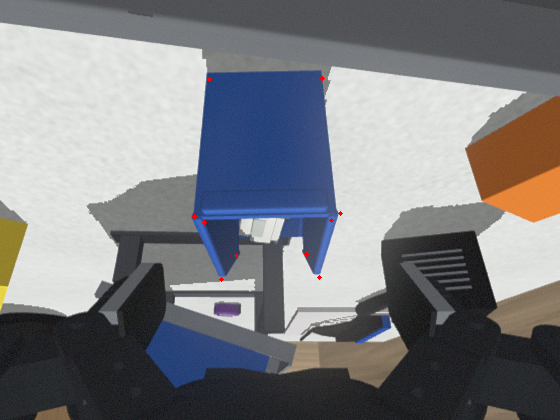

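Request:
{"name": "play_rows", "arguments": {"targets": [[0.008,-0.0045,0.01,0,1],[0.002,0,0.025,0,1],[0,0,0.025,0,1],[0,0,0.008,0,1],[0,0,0,0,1]]}}

```text
t: 23.28
position: [0.5524, 0.104, 0.1106]
orientation: [3.102, 0.82, 1.733]
ft_force: [-0.5, -0.0, -0.5]
gripper_width: 0.997
```

```bash
python3 tl.py
python3 - <<'E'
from path import *
go(T)
c=arm.camera("wrist"); im=c["image"].copy()
cv2.imwrite("pics/w10.png",im[:,:,::-1])
c=arm.camera("scene"); crop(c["image"],200,110,360,230,5,"pics/s10.png")
E
```

```text
t 23.27 p [0.5524 0.104  0.1106] rpy [3.102 0.82  1.733] toolz [ 0.157 -0.715 -0.681] tooly [0.981 0.19  0.027] q [ 0.457  0.765  1.817 -0.949  1.064  0.978] F [-0.5 -0.  -0.5] g 0.997
tilt 47.1 az -77.6 arm az 10.7
outward .06 in tool [0.001  0.06   0.0013] up [-0.0439  0.0016 -0.0409]
turn needed -1.1092177651979158
[[-0.129  0.979  0.157]
 [ 0.669  0.203 -0.715]
 [-0.732  0.013 -0.681]]
G [0.56001796 0.06311123 0.072     ] T [0.55154229 0.10171863 0.10879174] pre [0.5311379  0.19466236 0.19736444]
tool shift [-0.0001 -0.0014  0.0027] dist 0.003
```

View pics/w10.png

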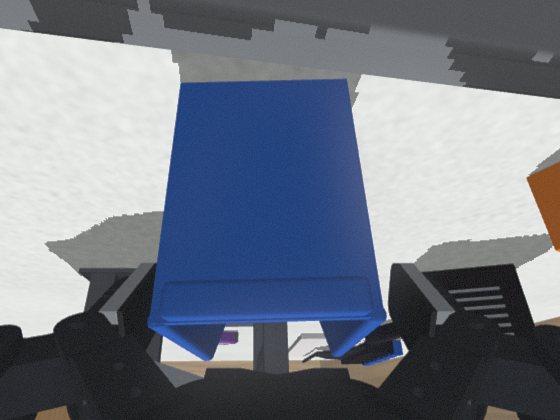

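View pics/s10.png

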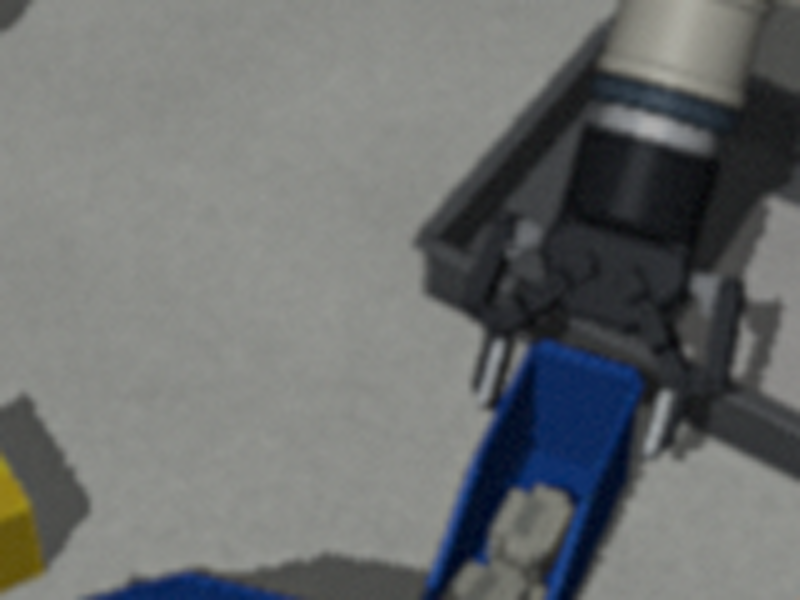

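Request:
{"name": "play_rows", "arguments": {"targets": [[0,-0.0025,0.003,-1,1],[0,0,0,0,0.8],[0,0,0,0,0.6],[0,0,0,0,0.4],[0,0,0,0,0.4]]}}

```text
t: 24.0
position: [0.5508, 0.1032, 0.1102]
orientation: [3.118, 0.82, 1.759]
ft_force: [-0.1, -0.9, -1.0]
gripper_width: 0.738
```

```bash
python3 tl.py
```

```text
t 24.0 p [0.5508 0.1032 0.1102] rpy [3.118 0.82  1.759] toolz [ 0.16  -0.714 -0.682] tooly [0.979 0.204 0.016] q [ 0.457  0.764  1.823 -0.954  1.059  0.966] F [-0.1 -0.9 -1. ] g 0.738
tilt 47.0 az -77.3 arm az 10.6
outward .06 in tool [-0.0001  0.06    0.0016] up [-0.0439  0.001  -0.0409]
```

```bash
cat > hold2.py <<'E'
from kin import *
p0=np.array([.5508,.1032,.1102]); r0=R.from_euler('xyz',[3.118,.82,1.759])
b0=R.from_euler('z',1.776); BO=np.array([.5704,.0091,0])
Rrel=r0.inv()*b0; trel=r0.inv().apply(BO-p0); trel[1]=0
V=np.array([(-49,32,0),(-49,-32,0),(85,32,0),(85,-32,0),(-85,32,25),(-85,-32,25),(-85,32,42),(-85,-32,42),(92,32,90),(92,-32,90),(0,32,90),(0,-32,90)])/1e3
def binat(p,r):
    b=r*Rrel; o=p+r.apply(trel); return b,o,b.apply([-.085,0,.03])+o,(b.apply(V)+o)
def rep():
    show(); o,r,p=st(); b,bo,m,v=binat(p,r); M=b.as_matrix()
    print("tilt",np.degrees(np.arccos(M[2,2])).round(1),"front elev",np.degrees(np.arcsin(-M[2,0])).round(1),"front az",np.degrees(np.arctan2(-M[1,0],-M[0,0])).round(1),"o",bo.round(3),"mouth",m.round(3),"low",v[:,2].min().round(3),v.min(0).round(3),v.max(0).round(3))
E
python3 - <<'E'
from hold2 import *
rep(); o,r,p=st()
rf=r*R.from_euler('z',-180,degrees=True); b,bo,m,v=binat(np.zeros(3),rf); print("mouth rel TCP final",m,v.min(0),v.max(0))
T=np.array([.56,.27,.0])-m*[1,1,0]; T[2]=.075-v[:,2].min(); print("TCP dump",T)
q=o["q"].copy(); path=[(p+np.array([0,0,.1]),0),(T+[0,0,.12],0),(T+[0,0,.12],0)]
path+=[(T+[0,0,.12],-a) for a in range(15,181,15)]+[(T,-180)]
for x,a in path:
    rr=r*R.from_euler('z',a,degrees=True); q,e=ik(x,rr,q); b,bo,m,v=binat(x,rr); M=b.as_matrix()
    print(a,x.round(3),q.round(2),"e%.3f"%e,"elev",np.degrees(np.arcsin(-M[2,0])).round(0),"m",m.round(3),"min",v.min(0).round(3),"max",v.max(0).round(3))
E
```

```text
t 24.0 p [0.5508 0.1032 0.1102] rpy [3.118 0.82  1.759] toolz [ 0.16  -0.714 -0.682] tooly [0.979 0.204 0.016] q [ 0.457  0.764  1.823 -0.954  1.059  0.966] F [-0.1 -0.9 -1. ] g 0.738
tilt 0.0 front elev 0.0 front az -78.2 o [0.572 0.009 0.   ] mouth [ 0.589 -0.074  0.03 ] low -0.0 [ 0.522 -0.08  -0.   ] [0.621 0.106 0.09 ]
mouth rel TCP final [ 0.02126009 -0.09019091 -0.17506687] [-0.02843662 -0.12409105 -0.17640089] [ 0.05792793 -0.01325972 -0.00223005]
TCP dump [0.53873991 0.36019091 0.25140089]
0 [0.551 0.103 0.21 ] [ 0.51  0.61  1.81 -0.86  1.18  0.84] e0.000 elev 0.0 m [ 0.589 -0.074  0.13 ] min [ 0.522 -0.08   0.1  ] max [0.621 0.106 0.19 ]
0 [0.539 0.36  0.371] [ 0.83  0.6   1.36 -0.65  1.69  0.72] e0.000 elev 0.0 m [0.577 0.183 0.291] min [0.51  0.177 0.261] max [0.609 0.363 0.351]
0 [0.539 0.36  0.371] [ 0.83  0.6   1.36 -0.65  1.69  0.72] e0.000 elev 0.0 m [0.577 0.183 0.291] min [0.51  0.177 0.261] max [0.609 0.363 0.351]
-15 [0.539 0.36  0.371] [ 0.83  0.6   1.36 -0.65  1.69  0.46] e0.000 elev -1.0 m [0.594 0.188 0.29 ] min [0.496 0.176 0.255] max [0.625 0.368 0.357]
-30
[... 1101 characters left out ...]
9 -1.63] e0.000 elev -57.0 m [0.607 0.267 0.211] min [0.483 0.232 0.193] max [0.636 0.351 0.382]
-150 [0.539 0.36  0.371] [ 0.83  0.6   1.36 -0.65  1.69 -1.9 ] e0.000 elev -68.0 m [0.593 0.271 0.203] min [0.495 0.239 0.191] max [0.624 0.345 0.379]
-165 [0.539 0.36  0.371] [ 0.83  0.6   1.36 -0.65  1.69 -2.16] e0.000 elev -78.0 m [0.577 0.272 0.198] min [0.507 0.242 0.191] max [0.608 0.341 0.375]
-180 [0.539 0.36  0.371] [ 0.83  0.6   1.36 -0.65  1.69 -2.42] e0.000 elev -86.0 m [0.56  0.27  0.196] min [0.51  0.236 0.195] max [0.597 0.347 0.369]
-180 [0.539 0.36  0.251] [ 0.83  0.73  1.43 -0.65  1.54 -2.3 ] e0.000 elev -86.0 m [0.56  0.27  0.076] min [0.51  0.236 0.075] max [0.597 0.347 0.249]
```

Request:
{"name": "play_rows", "arguments": {"targets": [[-0.015,0,-0.014,0,0.4],[-0.025,0,-0.023,0,0.4],[-0.035,0,-0.033,0,0.4],[-0.03,0,-0.04,0,0.4],[-0.015,0,-0.055,0,0.4]]}}

```text
t: 24.62
position: [0.5376, 0.1393, 0.3155]
orientation: [3.129, 0.817, 1.765]
ft_force: [1.7, 1.1, -3.8]
gripper_width: 0.744
```

```bash
python3 -c "
from hold2 import *
rep(); go([.539,.36,.27])"
```

```text
t 24.62 p [0.5376 0.1393 0.3155] rpy [3.129 0.817 1.765] toolz [ 0.153 -0.713 -0.685] tooly [0.979 0.202 0.008] q [ 0.521  0.443  1.761 -0.793  1.343  0.675] F [ 1.7  1.1 -3.8] g 0.744
tilt 0.5 front elev -0.2 front az -78.4 o [0.558 0.046 0.205] mouth [ 0.575 -0.038  0.235] low 0.205 [ 0.509 -0.044  0.205] [0.607 0.142 0.296]
tool shift [ 0.1812  0.0455 -0.1259] dist 0.2253
```

Request:
{"name": "play_rows", "arguments": {"targets": [[0.03,0.01,-0.03,0,0.4],[0.045,0.012,-0.032,0,0.4],[0.045,0.012,-0.032,0,0.4],[0.04,0.01,-0.025,0,0.4],[0.015,0.002,-0.008,0,0.4]]}}

```text
t: 25.25
position: [0.5399, 0.3648, 0.2875]
orientation: [3.112, 0.804, 1.752]
ft_force: [0.8, 0.2, -4.0]
gripper_width: 0.74
```

```bash
python3 -c "
from hold2 import *
rep(); go([.539,.36,.27])
c=arm.camera('scene'); crop(c['image'],240,60,440,210,4,'pics/s11.png')"
```

```text
t 25.25 p [0.5399 0.3648 0.2875] rpy [3.112 0.804 1.752] toolz [ 0.159 -0.703 -0.693] tooly [0.979 0.201 0.021] q [ 0.79   0.664  1.432 -0.653  1.559  0.782] F [ 0.8  0.2 -4. ] g 0.74
tilt 0.9 front elev -0.9 front az -78.4 o [0.561 0.273 0.176] mouth [0.578 0.189 0.205] low 0.175 [0.511 0.182 0.175] [0.61  0.368 0.267]
tool shift [ 0.0095 -0.0022  0.0154] dist 0.0182
```

View pics/s11.png

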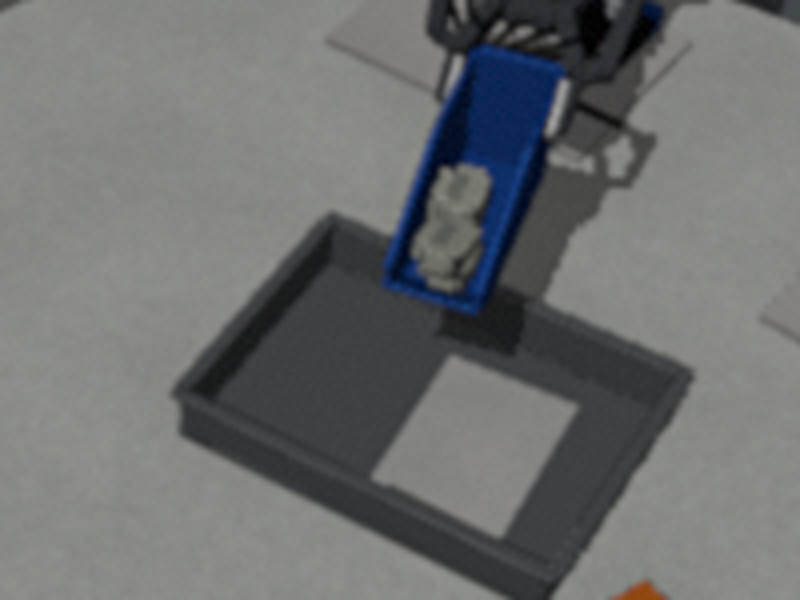

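Request:
{"name": "play_rows", "arguments": {"targets": [[0,0,0.005,-6,0.4],[0,0,0,-10.5,0.4],[0,0,0,-10.5,0.4],[0,0,0,-10.5,0.4],[0,0,0,-10.5,0.4]]}}

```text
t: 25.92
position: [0.5392, 0.3572, 0.2865]
orientation: [-2.486, 0.504, 2.797]
ft_force: [-0.0, 0.6, -3.5]
gripper_width: 0.737
```

Request:
{"name": "play_rows", "arguments": {"targets": [[0,0,0,-10.5,0.4],[0,0,0,-10.5,0.4],[0,0,0,-10.5,0.4],[0,0,0,-10.5,0.4],[0,0,0,-10.5,0.4]]}}

```text
t: 26.55
position: [0.5385, 0.3504, 0.2907]
orientation: [-2.35, -0.149, -2.788]
ft_force: [-0.9, 0.4, -3.7]
gripper_width: 0.741
```

```bash
python3 -c "
from hold2 import *
rep(); go([.539,.36,.26])
c=arm.camera('scene'); crop(c['image'],240,60,440,210,4,'pics/s12.png')"
```

```text
t 26.55 p [0.5385 0.3504 0.2907] rpy [-2.35  -0.149 -2.788] toolz [ 0.149 -0.704 -0.695] tooly [-0.342  0.622 -0.704] q [ 0.775  0.647  1.455 -0.652  1.552 -1.022] F [-0.9  0.4 -3.7] g 0.741
tilt 69.3 front elev -37.5 front az -20.8 o [0.546 0.243 0.192] mouth [0.626 0.241 0.151] low 0.126 [0.472 0.21  0.126] [0.645 0.355 0.303]
tool shift [-0.0083  0.0275  0.0146] dist 0.0322
```

View pics/s12.png

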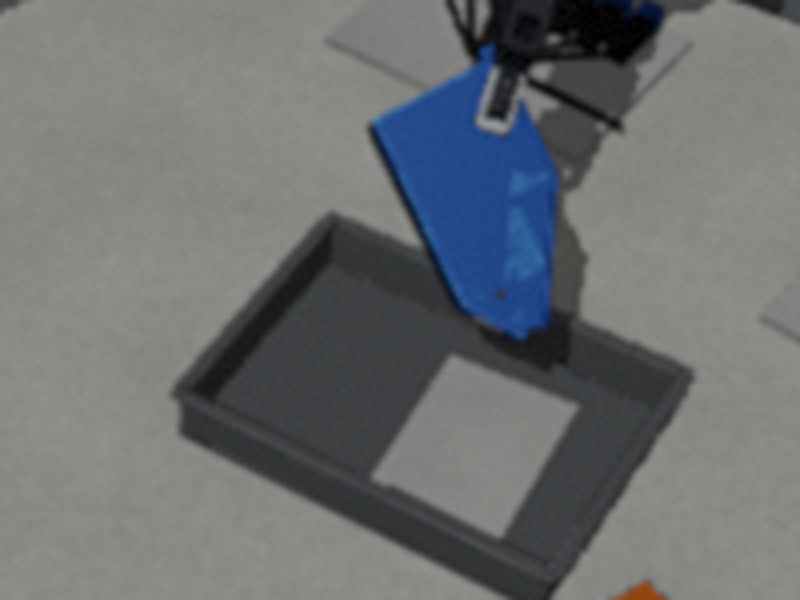

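Request:
{"name": "play_rows", "arguments": {"targets": [[0,0.01,0.006,-10.5,0.4],[0,0.006,0.005,-10.5,0.4],[0,0,0,-10.5,0.4],[0,0,0,-10.5,0.4],[0,0,0,-10.5,0.4]]}}

```text
t: 27.22
position: [0.5332, 0.3466, 0.2754]
orientation: [-2.732, -0.711, -1.956]
ft_force: [0.3, -0.7, -0.8]
gripper_width: 0.734
```

Request:
{"name": "play_rows", "arguments": {"targets": [[0,0,0,-10.5,0.4],[0,0,0,-8,0.4],[0,0,0,0,0.4]]}}

```text
t: 27.6
position: [0.5333, 0.3436, 0.2784]
orientation: [-3.029, -0.797, -1.527]
ft_force: [-0.1, -0.7, -1.7]
gripper_width: 0.742
```

```bash
python3 -c "
from hold2 import *
rep(); go([.539,.36,.26])
c=arm.camera('scene'); crop(c['image'],240,60,440,210,4,'pics/s13.png')"
```

```text
t 27.6 p [0.5333 0.3436 0.2784] rpy [-3.029 -0.797 -1.527] toolz [ 0.143 -0.705 -0.694] tooly [-0.989 -0.124 -0.078] q [ 0.773  0.651  1.48  -0.65   1.532 -2.255] F [-0.1 -0.7 -1.7] g 0.742
tilt 92.9 front elev -84.7 front az -25.2 o [0.555 0.231 0.188] mouth [0.558 0.257 0.102] low 0.099 [0.503 0.224 0.099] [0.59  0.328 0.278]
tool shift [-0.0245 -0.0062  0.002 ] dist 0.0253
```

View pics/s13.png

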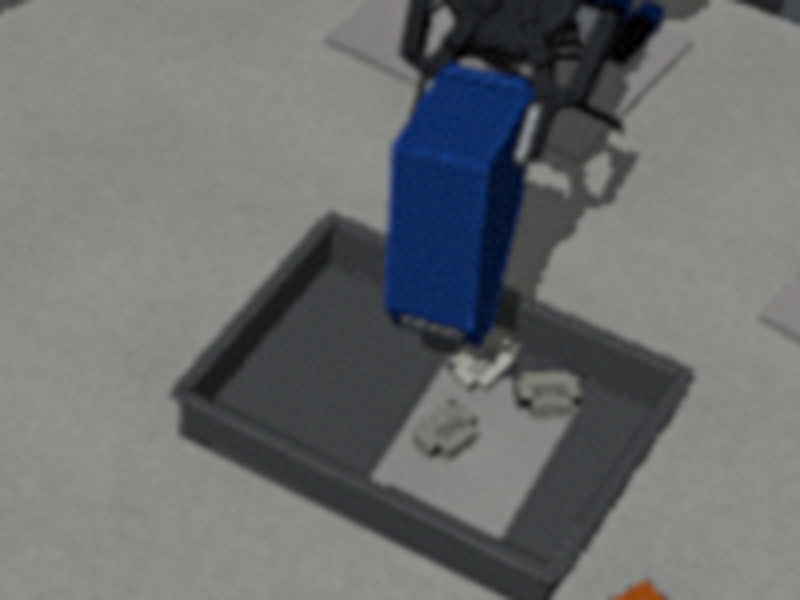

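Request:
{"name": "play_rows", "arguments": {"targets": [[0.015,0,-0.02,0,0.4],[0.01,0,-0.02,6,0.4],[0,0,0,10.5,0.4],[0,0,0,10.5,0.4],[0,0,0,10.5,0.4]]}}

```text
t: 28.28
position: [0.5283, 0.3553, 0.3351]
orientation: [-2.508, -0.529, -2.335]
ft_force: [0.9, 0.8, -1.9]
gripper_width: 0.743
```

Request:
{"name": "play_rows", "arguments": {"targets": [[0,0,0,10.5,0.4],[0,0,0,10.5,0.4],[0,0,0,10.5,0.4],[0,0,0,10.5,0.4],[0,0,0,10.5,0.4]]}}

```text
t: 28.9
position: [0.5283, 0.3567, 0.3465]
orientation: [-2.351, 0.117, -3.044]
ft_force: [-0.7, -1.7, -1.9]
gripper_width: 0.738
```

Request:
{"name": "play_rows", "arguments": {"targets": [[0,0,0,10.5,0.4],[0,0,0,10.5,0.4],[0,0,0,10.5,0.4],[0,0,0,10.5,0.4],[0,0,0,10.5,0.4]]}}

```text
t: 29.52
position: [0.5281, 0.3579, 0.3576]
orientation: [-2.714, 0.692, 2.411]
ft_force: [0.4, 0.8, -1.5]
gripper_width: 0.743
```

```bash
python3 -c "
from hold2 import *
rep()
c=arm.camera('scene'); crop(c['image'],240,60,440,210,4,'pics/s14.png')"
```

```text
t 29.52 p [0.5281 0.3579 0.3576] rpy [-2.714  0.692  2.411] toolz [ 0.156 -0.696 -0.701] tooly [ 0.804  0.501 -0.319] q [ 0.793  0.569  1.424 -0.645  1.637  0.23 ] F [ 0.4  0.8 -1.5] g 0.743
tilt 20.1 front elev -4.4 front az -59.6 o [0.542 0.264 0.246] mouth [0.595 0.195 0.268] low 0.232 [0.474 0.178 0.232] [0.624 0.369 0.348]
```

View pics/s14.png

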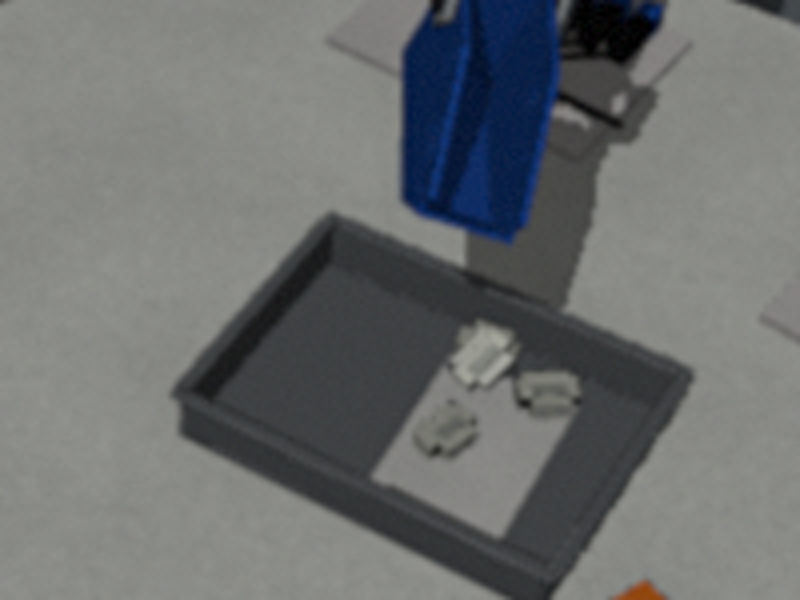

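```bash
python3 -c "
from hold2 import *
c=arm.camera('top'); crop(c['image'],90,130,250,290,4,'pics/t14.png')
c=arm.camera('scene'); crop(c['image'],335,125,400,175,12,'pics/s14b.png'); crop(c['image'],320,50,400,130,8,'pics/s14c.png')"
```

```text
(no output)
```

View pics/t14.png

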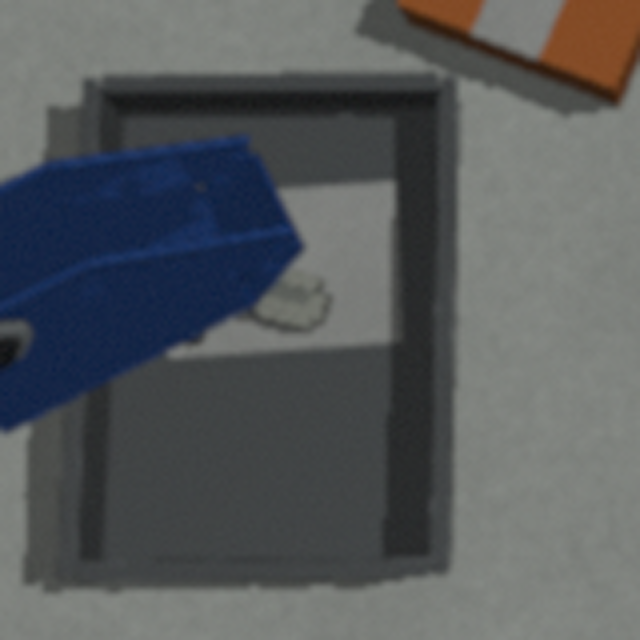

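View pics/s14b.png

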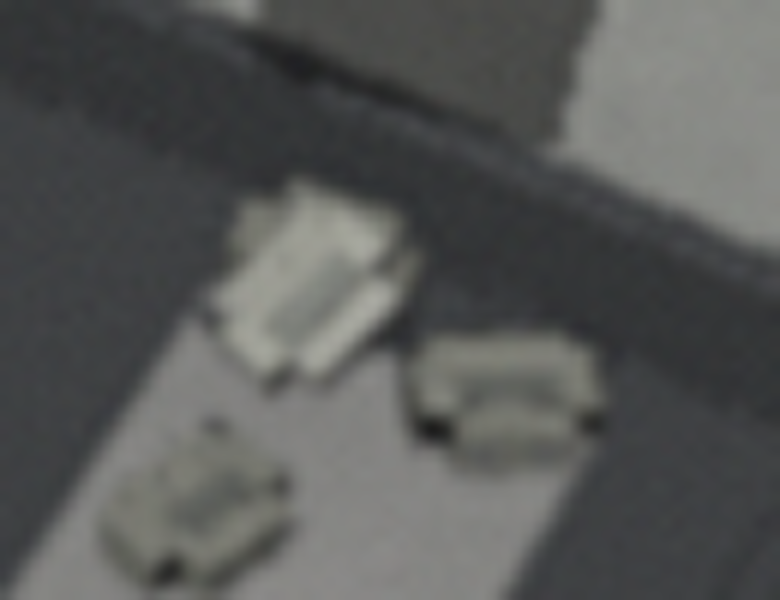

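View pics/s14c.png

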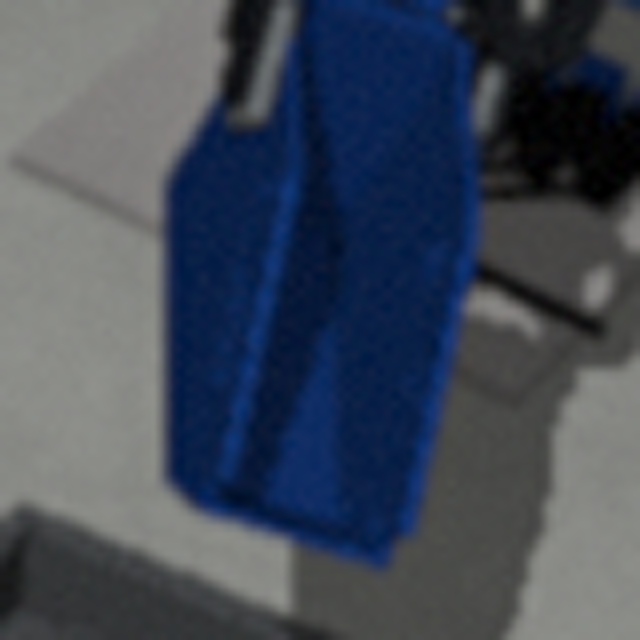

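Request:
{"name": "play_rows", "arguments": {"targets": [[0,0,0,10.5,0.4],[0,0,0,8.5,0.4],[0,0,0,0,0.4]]}}

```text
t: 30.05
position: [0.5279, 0.3581, 0.3597]
orientation: [-2.999, 0.783, 1.993]
ft_force: [-1.4, -0.6, -1.3]
gripper_width: 0.744
```

```bash
python3 -c "
from hold2 import *
rep(); o,r,p=st(); b,bo,m,v=binat(p,r)
for a in np.arange(-4,8,1.):
    M=(r*R.from_euler('z',a,degrees=True)*Rrel).as_matrix(); print(a,np.degrees(np.arccos(M[2,2])).round(2),end='; ')
D=np.array([.565,.012,0])-bo*[1,1,0]; go(p+D); go(p+D+[0,0,.02-bo[2]])"
```

```text
t 30.05 p [0.5279 0.3581 0.3597] rpy [-2.999  0.783  1.993] toolz [ 0.157 -0.695 -0.701] tooly [ 0.944  0.314 -0.1  ] q [ 0.793  0.566  1.423 -0.645  1.638  0.55 ] F [-1.4 -0.6 -1.3] g 0.744
tilt 6.9 front elev -1.8 front az -71.8 o [0.546 0.267 0.247] mouth [0.577 0.186 0.274] low 0.242 [0.49  0.176 0.242] [0.608 0.365 0.343]
-4.0 9.76; -3.0 9.05; -2.0 8.34; -1.0 7.64; 0.0 6.93; 1.0 6.23; 2.0 5.53; 3.0 4.85; 4.0 4.17; 5.0 3.51; 6.0 2.88; 7.0 2.3; tool shift [-0.17   -0.0624  0.18  ] dist 0.2553
tool shift [-0.0098 -0.0396  0.3393] dist 0.3417
```

Request:
{"name": "play_rows", "arguments": {"targets": [[-0.03,-0.01,0.03,4,0.4],[-0.035,-0.015,0.038,4.5,0.4],[-0.035,-0.014,0.038,1,0.4],[-0.035,-0.012,0.04,0,0.4],[-0.025,-0.008,0.03,0,0.4]]}}

```text
t: 30.68
position: [0.5297, 0.1099, 0.3532]
orientation: [3.134, 0.792, 1.791]
ft_force: [0.2, 0.5, -1.5]
gripper_width: 0.744
```

```bash
cat > fin.py <<'E'
from hold2 import *
rep(); o,r,p=st(); b,bo,m,v=binat(p,r)
print([(a,np.degrees(np.arccos((r*R.from_euler('z',a,degrees=True)*Rrel).as_matrix()[2,2])).round(2)) for a in np.arange(-4,5,1.)])
D=np.array([.565,.012,0])-bo*[1,1,0]; go(p+D); go(p+D+[0,0,.012-v[:,2].min()]); go(p+[0,0,-.01])
E
python3 fin.py
```

```text
t 30.68 p [0.5297 0.1099 0.3532] rpy [3.134 0.792 1.791] toolz [ 0.163 -0.693 -0.702] tooly [0.975 0.224 0.005] q [ 0.477  0.353  1.789 -0.789  1.336  0.582] F [ 0.2  0.5 -1.5] g 0.744
tilt 1.7 front elev -1.6 front az -77.1 o [0.551 0.019 0.24 ] mouth [ 0.571 -0.064  0.268] low 0.239 [ 0.501 -0.072  0.239] [0.602 0.114 0.333]
[(np.float64(-4.0), np.float64(3.85)), (np.float64(-3.0), np.float64(3.2)), (np.float64(-2.0), np.float64(2.6)), (np.float64(-1.0), np.float64(2.08)), (np.float64(0.0), np.float64(1.71)), (np.float64(1.0), np.float64(1.6)), (np.float64(2.0), np.float64(1.8)), (np.float64(3.0), np.float64(2.23)), (np.float64(4.0), np.float64(2.78))]
tool shift [-0.0072  0.0119  0.0074] dist 0.0157
tool shift [0.1542 0.0107 0.1666] dist 0.2273
tool shift [ 0.0071 -0.0001  0.007 ] dist 0.01
```

Request:
{"name": "play_rows", "arguments": {"targets": [[0.03,0.003,0.034,0.5,0.4],[0.038,0.003,0.041,0.5,0.4],[0.038,0.003,0.041,0,0.4],[0.03,0.002,0.033,0,0.4],[0,0,0,0,0.4]]}}

```text
t: 31.3
position: [0.5473, 0.0995, 0.1513]
orientation: [3.131, 0.792, 1.79]
ft_force: [0.3, -0.1, -1.0]
gripper_width: 0.74
```

```bash
python3 fin.py; python3 -c "
from hold2 import *
c=arm.camera('scene'); crop(c['image'],200,110,360,230,5,'pics/s15.png')"
```

```text
t 31.3 p [0.5473 0.0995 0.1513] rpy [3.131 0.792 1.79 ] toolz [ 0.165 -0.692 -0.703] tooly [0.974 0.225 0.007] q [ 0.447  0.676  1.846 -0.919  1.064  0.875] F [ 0.3 -0.1 -1. ] g 0.74
tilt 1.7 front elev -1.6 front az -77.0 o [0.569 0.009 0.038] mouth [ 0.589 -0.074  0.066] low 0.037 [ 0.518 -0.082  0.037] [0.62  0.104 0.131]
[(np.float64(-4.0), np.float64(3.74)), (np.float64(-3.0), np.float64(3.11)), (np.float64(-2.0), np.float64(2.53)), (np.float64(-1.0), np.float64(2.03)), (np.float64(0.0), np.float64(1.71)), (np.float64(1.0), np.float64(1.66)), (np.float64(2.0), np.float64(1.91)), (np.float64(3.0), np.float64(2.36)), (np.float64(4.0), np.float64(2.92))]
tool shift [ 0.0026 -0.0033 -0.0026] dist 0.0049
tool shift [ 0.0202 -0.0035  0.0148] dist 0.0253
tool shift [ 0.0071 -0.0001  0.007 ] dist 0.01
```

View pics/s15.png

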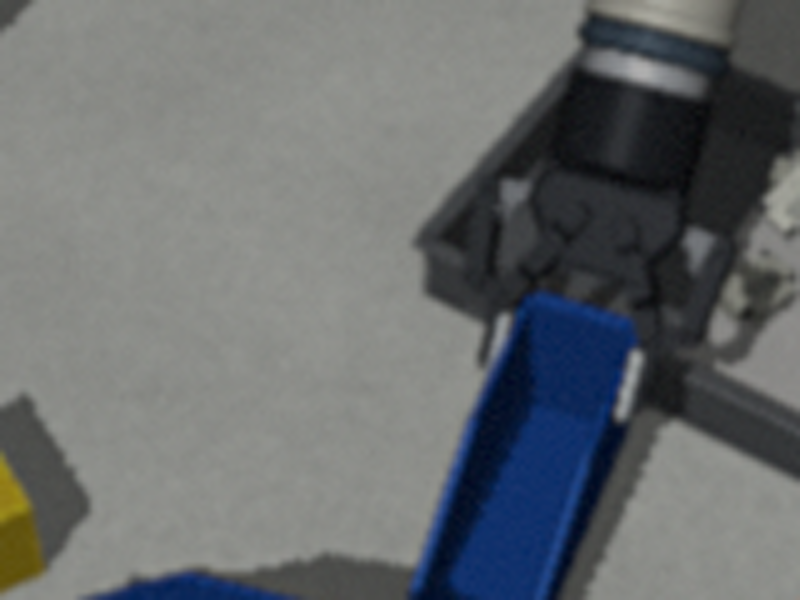

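Request:
{"name": "play_rows", "arguments": {"targets": [[0.008,0,0.008,0,0.4],[0.008,0,0.008,0,0.4],[0.005,0,0.005,0,0.4],[0,0,0,0,0.4]]}}

```text
t: 31.85
position: [0.551, 0.1013, 0.1272]
orientation: [3.117, 0.79, 1.783]
ft_force: [-0.9, 0.2, -1.9]
gripper_width: 0.739
```

```bash
python3 fin.py
```

```text
t 31.85 p [0.551  0.1013 0.1272] rpy [3.117 0.79  1.783] toolz [ 0.174 -0.689 -0.703] tooly [0.973 0.228 0.018] q [ 0.448  0.72   1.84  -0.944  1.035  0.919] F [-0.9  0.2 -1.9] g 0.739
tilt 1.7 front elev -1.7 front az -76.8 o [0.574 0.011 0.014] mouth [ 0.594 -0.072  0.042] low 0.013 [ 0.522 -0.08   0.013] [0.625 0.106 0.107]
[(np.float64(-4.0), np.float64(3.25)), (np.float64(-3.0), np.float64(2.66)), (np.float64(-2.0), np.float64(2.15)), (np.float64(-1.0), np.float64(1.8)), (np.float64(0.0), np.float64(1.7)), (np.float64(1.0), np.float64(1.89)), (np.float64(2.0), np.float64(2.3)), (np.float64(3.0), np.float64(2.84)), (np.float64(4.0), np.float64(3.44))]
tool shift [ 0.0017 -0.0088 -0.002 ] dist 0.0091
tool shift [ 0.0023 -0.0088 -0.0014] dist 0.0092
tool shift [ 0.0071 -0.0002  0.007 ] dist 0.01
```

Request:
{"name": "play_rows", "arguments": {"targets": [[0.006,0,0.006,0,0.4],[0.003,0,0.003,0,0.4],[0,0,0,0,0.4]]}}

```text
t: 32.22
position: [0.5516, 0.1015, 0.1143]
orientation: [3.115, 0.791, 1.783]
ft_force: [0.1, -0.5, -0.7]
gripper_width: 0.74
```

```bash
python3 fin.py|head -2
```

```text
t 32.23 p [0.5516 0.1015 0.1143] rpy [3.115 0.791 1.783] toolz [ 0.175 -0.689 -0.703] tooly [0.973 0.229 0.018] q [ 0.448  0.744  1.838 -0.956  1.023  0.94 ] F [ 0.1 -0.5 -0.7] g 0.74
tilt 1.7 front elev -1.7 front az -76.8 o [0.575 0.012 0.001] mouth [ 0.594 -0.072  0.029] low -0.0 [ 0.523 -0.08  -0.   ] [0.626 0.106 0.094]
```

Touching about now; a hair lower to confirm contact.

Request:
{"name": "play_rows", "arguments": {"targets": [[0.0015,0,0.0015,0,0.4],[0,0,0,0,0.4]]}}

```text
t: 32.48
position: [0.552, 0.1015, 0.1136]
orientation: [3.115, 0.794, 1.782]
ft_force: [0.3, -1.2, 1.2]
gripper_width: 0.74
```

Request:
{"name": "play_rows", "arguments": {"targets": [[0.0015,0,0.0015,0,0.4],[0,0,0,0,0.7],[0,0,0,0,0.78],[0,0,0,0,0.86],[0,0,0,0,1]]}}

```text
t: 33.1
position: [0.5524, 0.1016, 0.1127]
orientation: [3.113, 0.795, 1.78]
ft_force: [-0.6, -0.3, 0.2]
gripper_width: 1.0
```

```bash
python3 tl.py; python3 -c "
from hold2 import *
c=arm.camera('wrist'); cv2.imwrite('pics/w16.png',c['image'][:,:,::-1])"
```

```text
t 33.1 p [0.5524 0.1016 0.1127] rpy [3.113 0.795 1.78 ] toolz [ 0.177 -0.692 -0.7  ] tooly [0.973 0.228 0.02 ] q [ 0.449  0.748  1.836 -0.96   1.025  0.947] F [-0.6 -0.3  0.2] g 1.0
tilt 45.6 az -75.7 arm az 10.4
outward .06 in tool [-0.0012  0.0599  0.0029] up [-0.0428  0.0012 -0.042 ]
```

View pics/w16.png

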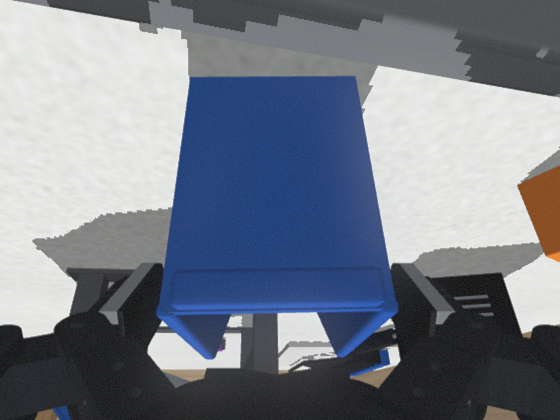

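Request:
{"name": "play_rows", "arguments": {"targets": [[0,0,-0.02,0,1],[0,0,-0.03,0,1],[0,0,-0.05,0,1],[0,0,-0.05,0,1],[-0.03,0,-0.05,0,1]]}}

```text
t: 33.78
position: [0.5182, 0.2246, 0.2777]
orientation: [3.124, 0.795, 1.788]
ft_force: [0.6, 0.7, 0.5]
gripper_width: 0.998
```

Request:
{"name": "play_rows", "arguments": {"targets": [[-0.03,-0.03,-0.04,0,1],[-0.03,-0.04,-0.03,0,1],[-0.03,-0.05,-0.02,0,1],[0,-0.03,0,0,1],[0,0,0,0,1]]}}

```text
t: 34.4
position: [0.3648, 0.1956, 0.4144]
orientation: [3.108, 0.782, 1.784]
ft_force: [0.3, 0.7, 0.1]
gripper_width: 1.001
```

```bash
python3 tl.py; python3 -c "
from hold2 import *
c=arm.camera('scene'); cv2.imwrite('pics/s17.png',c['image'][:,:,::-1]); crop(c['image'],335,125,400,175,12,'pics/s17b.png')
c=arm.camera('top'); cv2.imwrite('pics/t17.png',c['image'][:,:,::-1]); crop(c['image'],100,150,200,225,8,'pics/t17b.png')"
```

```text
t 34.4 p [0.3648 0.1956 0.4144] rpy [3.108 0.782 1.784] toolz [ 0.181 -0.681 -0.709] tooly [0.972 0.234 0.024] q [ 0.802  0.148  1.903 -0.649  1.565  0.741] F [0.3 0.7 0.1] g 1.001
tilt 44.8 az -75.1 arm az 28.2
outward .06 in tool [ 0.0117  0.058  -0.0097] up [-0.0423  0.0014 -0.0425]
```

View pics/s17.png

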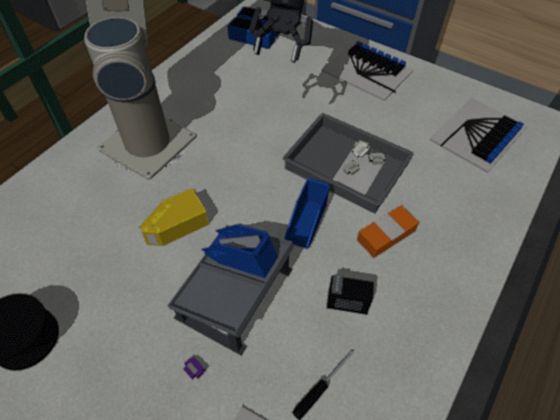

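View pics/t17.png

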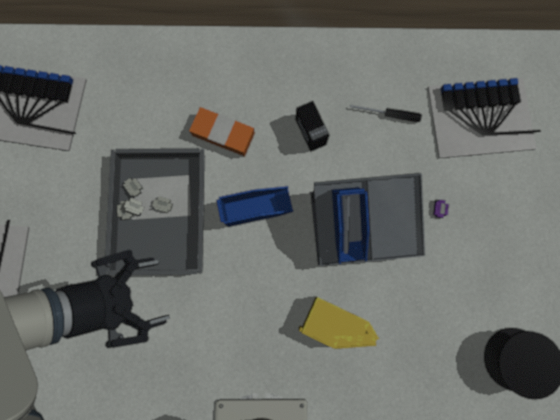

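View pics/t17b.png

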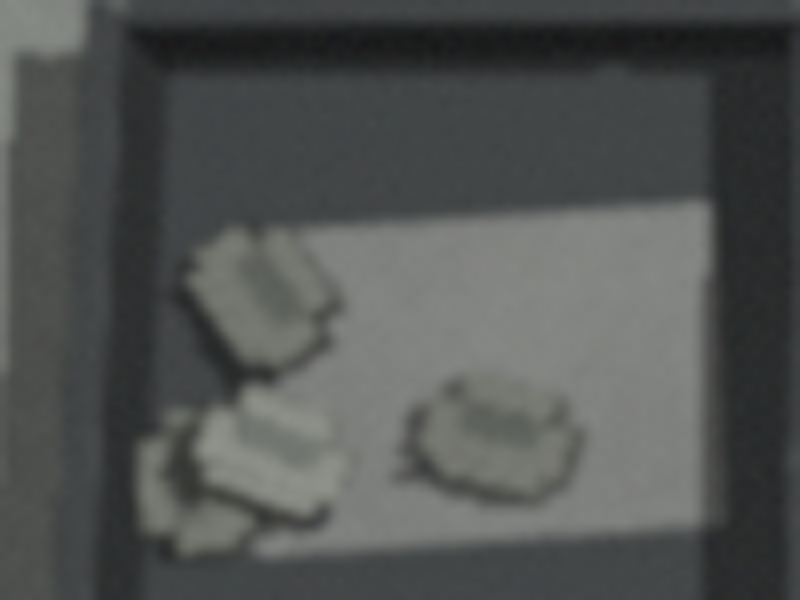

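```bash
python3 -c "
from plant import arm
print(arm.job_done())"
```

```text
the job is handed in; nothing more can be done
None
```

The job is done and handed in at about 34.5 s of the 56 s allowed. All four grey blocks are in the kitting tray, and the empty bin stands upright on the bench about 4 cm from the tray.

**How it was done:** The moves cannot tilt the tool directly. I leaned it about 45° by pushing the arm past its outer reach. First I lifted the bin off the rack and set it on the clear strip, where it came down leaning about 15° and settled flat on release. I then gripped it again with the leaned tool, rolled it 180° over the tray to tip it about 90°, rolled it back and set it down.

**Last checks:**
- **Blocks:** the top view shows four blocks in the tray, one of them resting on another.
- **Bin:** the scene view shows it empty and upright. It touched down with about 3 N and was not dropped. It is clear of both the tray and the rack.
- **Everything else:** the rail bin, carton, power supply, yellow bin and purple block look unmoved. The open gripper is clear of everything.
- **Forces:** the highest wrist force I read was about 29 N, during the intermediate set-down.

No check failed. One was unclear: right after tipping, the wrist force could not show whether one block was still in the bin, so the pictures settled it.

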